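Gauge the leg ferrules, sort them and close up

ROBOT

A 6-joint arm with a two-finger parallel gripper is mounted at the origin on the work surface. World frame = base frame: x ahead of the robot, y to its left, z up, the work surface at z = 0. Lengths are in m, angles in degrees, forces in N, time in s.
With the tool pointing down it reaches from about 0.25 to 0.725 m from the base axis. Payload 9.7 kg.
Tool frame: the origin (TCP) lies where the fingers leave the gripper's body, on its centre line; the fingertips stand 73 mm ahead of it and the grasp point (between the pads) lies 54 mm ahead of it; y points along the fingers, x is the direction in which the jaws open and shut, and the axes are right-handed (so a half turn about y gives the same grasp; the last joint's range is limited). The gripper opens to 85 mm and grips with 20 to 120 N. Pads are 22 mm wide; open, the fingers measure 114 mm over their backs; the gripper's body (76 mm by 85 mm) begins 54 mm behind the grasp point. The pads swing forward as they close: fully open they stand 13 mm farther back than shut.
Start: joints at [76.776, 4.979, 10.078, 95.1, 0, 90], TCP at [0.126, 0.535, 0.304] pointing down, gripper open.
Joint ranges: [-179.16, 179.16], [-48.56, 103.87], [-65.8, 70.77], [-126.05, 130.52], [-82.76, 87.17], [-180, 180]. Speed limits (degrees/s): [127.2, 127.2, 147.25, 180, 180, 180].

INTERFACE

Orientations are given as [roll, pitch, yaw] about the fixed x, y, z axes, in that order (R = Rz(yaw) Ry(pitch) Rx(roll)).
In Python, from workcell import sensors, imaging, bot, models gives the robot as it stands.
- The arm moves only by the tool arm_command, never from a script. Its argument "rows" is one flat list of numbers, 7 for each row, row after row: the shift along the tool's x, y, z in cm, then the turn, a rotation vector about the tool's x, y, z in degrees, then the gripper's target within -1 to 1 (fully open at 1, half-way at 0, shut at -1). A call has 1 to 12 rows; each row is the pose to reach, as a shift and turn from the pose commanded when the call began, along the tool's axes at that moment; what a row does not reach only later rows make up. A row lasts 1/12 s, in which the tool goes at most 41.7 mm and 7.16 degrees, less where a joint would pass 70% of its speed; a pose out of reach is approached as far as the arm can. A call with a gripper value outside its range is refused whole. The fingers move at their own pace and stop on an object; "force" is the grip in N (left out, the last holds). Time passes only in rows, so rows that repeat a pose let the fingers close. It gives the time, the measured TCP pose, the force and the opening at its end, in the units of the state.
- sensors.get_obs(): the state, without advancing time (a new reading comes with each control period).
- imaging.camera(name): name is "side" or "top" or "wrist"; returns a dict with "pixels" (400x640x3 uint8, blue, green, red), "z_map" (400x640 float32, m along the optical axis (not along the pixel's ray), 0 where there is no reading), "camera_matrix" (3x3 intrinsics, pixels), "world_from_camera" (4x4, takes a point from camera to world coordinates). Camera axes: x right, y up, looking along -z (the intrinsics and any distortion apply to the point x, -y, -z); pixel columns grow to the right and rows downward; lengths in m; the calibration is good to about 2 mm. A picture is of the moment at which its call begins.
- bot.job_done(): hands the job in, once; it reports no verdict.
Trained networks look in the newest picture that a camera, given by its name, has taken for a name from the list of things; names that differ only in an ending like _2 or _b are one class to them, and where a whole thing is asked for, a point or a joint stands for the part that bears it (a point fixed in the world has none). Each returns a list of dicts, best first, with "conf" (0 to 1); they miss things now and then, are a little off and sometimes report something else, mostly with a low value. They report only what shows in the picture. A call takes as long as a camera call. They do not tell look-alikes from the thing itself.
- models.search_frame(thing, camera): "extent" ([centre column, centre row, width, height] in pixels, round what is visible of it).
- models.spot_point(thing, camera): "location" ([column, row] in pixels: a listed point, or the origin of a listed thing).
The state is a dict: "time": time; "q": joint angles; "qd": joint speeds; "joint_efforts": joint torques, N m; "ee_pos": TCP position; "tcp_rot": TCP orientation; "wrist_force": force on the tool from outside, world axes, zero at the start; "torque": the same for the moment, N m; "opening": finger opening in m.
Only numpy, scipy, OpenCV 4.12 (cv2) and the standard library are available. Lean on these libraries where they do the work, as an engineer would, in place of code of your own. Each camera call takes 0.05 s, during which the arm holds its last target.

TASK

Test the bores of the brass leg ferrules standing on the bench: slide each one onto a gauge pin of its own and let it go down as far as it will, leaving it there until every ferrule is on a pin. Then put the ones that went all the way down to the block into the plywood case and the ones that stopped on the shoulder into the metal canister. Finish by pressing the case lid shut until it snaps past its catch and setting the cover on the canister so that it sits seated and level; leave everything else on the bench where it is.

Things in the scene. Friction and masses are not known exactly. Their poses are not given: they have to be found in the camera images.
- ferrule_1: brass table-leg ferrule: a plain open tube, 46 mm outside diameter, 60 mm long, about 0.22 kg, standing on end on the bench at the start. All are alike outside; the bore is either the full 37 mm or a tight 31 mm. Origin at the centre of its lower end, z along the tube (up). May be absent.
- ferrule_2: brass table-leg ferrule: a plain open tube, 46 mm outside diameter, 60 mm long, about 0.22 kg, standing on end on the bench at the start. All are alike outside; the bore is either the full 37 mm or a tight 31 mm. Origin at the centre of its lower end, z along the tube (up). May be absent.
- ferrule_3: brass table-leg ferrule: a plain open tube, 46 mm outside diameter, 60 mm long, about 0.22 kg, standing on end on the bench at the start. All are alike outside; the bore is either the full 37 mm or a tight 31 mm. Origin at the centre of its lower end, z along the tube (up). May be absent.
- ferrule_4: brass table-leg ferrule: a plain open tube, 46 mm outside diameter, 60 mm long, about 0.22 kg, standing on end on the bench at the start. All are alike outside; the bore is either the full 37 mm or a tight 31 mm. Origin at the centre of its lower end, z along the tube (up). May be absent.
- gauge_block: fixed wooden gauge block, 170 x 170 x 22 mm, with four upright stepped steel pins on a 96 mm square. Each pin stands 70 mm above the block: 34 mm diameter up to 34 mm (gauge land), a cone shoulder narrowing to 28 mm diameter at 40 mm, 28 mm diameter to 58 mm, then a cone to 14 mm diameter at the tip. Origin at the centre of its underside, x and y along its sides, z up.
- pin_1 (a point): foot of the pin in the block's -x +y corner: on the pin's axis at the block's top face, 22 mm above the bench, z up. A full-bore ferrule slides right down (its origin at this point); a tight one stops on the shoulder, its lower end about 37 mm above the block. A full-bore one held more than 1.5 mm off the axis can catch on the shoulder and must be centred to go on.
- pin_2 (a point): foot of the pin in the block's +x +y corner: on the pin's axis at the block's top face, 22 mm above the bench, z up. A full-bore ferrule slides right down (its origin at this point); a tight one stops on the shoulder, its lower end about 37 mm above the block. A full-bore one held more than 1.5 mm off the axis can catch on the shoulder and must be centred to go on.
- pin_3 (a point): foot of the pin in the block's -x -y corner: on the pin's axis at the block's top face, 22 mm above the bench, z up. A full-bore ferrule slides right down (its origin at this point); a tight one stops on the shoulder, its lower end about 37 mm above the block. A full-bore one held more than 1.5 mm off the axis can catch on the shoulder and must be centred to go on.
- pin_4 (a point): foot of the pin in the block's +x -y corner: on the pin's axis at the block's top face, 22 mm above the bench, z up. A full-bore ferrule slides right down (its origin at this point); a tight one stops on the shoulder, its lower end about 37 mm above the block. A full-bore one held more than 1.5 mm off the axis can catch on the shoulder and must be centred to go on.
- case: fixed plywood case, open box 190 mm (x) x 150 mm (y) x 78 mm high, walls and floor 8 mm, so 174 x 134 mm inside. Origin at the centre of its underside, z up. Its lid is hinged along its +y side and leans open; a sprung roller catch sits in the middle of its -y wall, 12 mm below the rim.
- case_lid (a joint): angle of the case's lid (rad): 0 shut, grows as it opens, 1.57 upright, at most 1.85. The hinge is stiff: the lid stays at any angle; about 2 to 5 N at the free edge swings it. At about 0.08 rad its striker meets the roller catch and it stops; about 5 to 8 N down on the free edge makes it snap past and stay at 0.
- lid_hinge (a point): middle of the hinge line, on the lid's inner face, 78.5 mm above the bench above the outside of the case's +y wall. The axes swing with the lid: x along the hinge line, -y from the hinge to the free edge, z out of the outer face.
- lid_edge (a point): middle of the lid's free edge, on its outer face. The lid is a flat plywood plate, 190 mm along the hinge, 150 mm from hinge to free edge, 10 mm thick, 0.25 kg; its brass striker reaches 18 mm beyond the middle of the free edge. Axes as lid_hinge.
- canister: fixed metal canister without its cover, open round vessel 158 mm outside, 150 mm inside, 76 mm high, floor 4 mm thick. Origin at the centre of its underside, z up.
- cover: loose metal cover of the canister (0.20 kg), right way up on the bench: flange 166 mm diameter, 4 mm thick, over a plug 142 mm diameter, 8 mm deep, that drops inside the canister's rim; wooden knob 36 mm diameter, gripped 24 to 46 mm above the origin, top at 52 mm. Origin at the centre of the plug's underside, z up; seated, it is 68 mm above the bench.
- tape_roll: roll of masking paper tape lying flat, 100 mm across, 25 mm high, hole 76 mm; origin at the centre of its underside; not part of the job
- sanding_block: cork sanding block, 110 x 65 x 32 mm; origin at the centre of its underside; not part of the job
- flat_brush: paint brush with wooden handle, 200 mm long, lying flat along its x; origin under its middle; not part of the job
- glue_bottle: white glue bottle, 60 mm across, 170 mm tall, standing behind the gauge block; origin at the centre of its underside; not part of the job
- mallet: hammer with a wooden handle, 260 mm long, lying along its x with the head at +x; origin under its middle; not part of the job
- varnish_tin: small tin, 54 mm across, 80 mm tall; origin at the centre of its underside; not part of the job
Not all that is in view belongs to the job. What is shaped like the ferrule_1 but blue is not meant. What is shaped like the cover but turquoise is not meant.

How it is judged:
By the outcome, as a careful person would: the job done as asked, in the order asked, and still so for the second after the job is handed in, with the robot touching nothing.
Of ferrule_1, ferrule_2, ferrule_3, ferrule_4 only 3 to 4 are there at a start; the rules pass over those that are not, and their reading is None.
At some moment in a run one of ferrule_1, ferrule_2, ferrule_3, ferrule_4, cover may be knocked a few centimetres aside while the robot is not near it.
It also fails if it takes over 210 s, if anything falls off the work surface, if the arm or the gripper's body presses on something with over 40 N, if the wrist force passes 120 N, or if a joint passes its speed limit or range.

## Working session

There is one attempt and no reset: what is moved stays moved. The work goes in short steps, Python scripts to look and compute and a tool call to move; the robot and the scene stay as the last step left them, time stands still between calls to the robot, and variables do not carry over. Pictures are saved under pics/ and viewed, and the job is handed in when it is done.

Besides the shell and the picture viewer there is one more tool, called after "Emit:" as name(argument=value, ...) on one line, values as JSON. arm_command: Moves the arm, as the interface text tells. Its arguments: {"type":"object","properties":{"rows":{"type":"array","items":{"type":"number"}},"force":{"type":"number"}},"required":["rows"]}

```bash
ls; mkdir -p pics; python3 - <<'E'
from workcell import sensors, imaging, bot, models
import cv2
print(sensors.get_obs())
for n in ["top","side","wrist"]:
    d=imaging.camera(n); cv2.imwrite(f"pics/{n}0.png",d["pixels"]); print(n,d["camera_matrix"],d["world_from_camera"])
E
```

```text
pics
{'time': 0.0, 'q': array([7.67776543e+01, 5.01010882e+00, 1.00339915e+01, 9.50999730e+01,
       1.05097251e-03, 8.99993599e+01]), 'qd': array([-0.06833348,  0.07470812,  0.03656799, -0.00484631,  0.00785419,
       -0.00491862]), 'joint_efforts': array([ 1.54923328e-03, -5.20388210e+01,  4.64804363e+01,  1.62695500e-02,
        7.99039231e-05, -1.63815832e-05]), 'ee_pos': array([0.12576596, 0.53528384, 0.30318838]), 'tcp_rot': array([-8.99989482e+01,  7.60903497e-02,  7.67782944e+01]), 'wrist_force': array([ 0.13304497,  1.13825631, -0.84689731]), 'torque': array([-0.01646927, -0.00764296, -0.00801408]), 'opening': 0.08531421871957262}
top [[378.8198151    0.         320.16591202]
 [  0.         378.8198151  196.93910132]
 [  0.           0.           1.        ]] [[-0.01457187  0.99621302 -0.08571627  0.41464384]
 [-0.99988802 -0.01481018 -0.00214493 -0.03266607]
 [-0.00340628  0.08567542  0.99631728  1.16514554]
 [ 0.          0.          0.          1.        ]]
side [[496.05837015   0.         324.20755242]
 [  0.         496.05837015 200.58462875]
 [  0.           0.           1.        ]] [[ 0.8487214   0.31065989 -0.42797478 -0.10328731]
 [-0.5288041   0.48907591 -0.69366489 -1.00801407]
 [-0.0061817   0.81504306  0.57936742  0.91281177]
 [ 0.          0.          0.          1.        ]]
wrist [[320.85242456   0.         318.40572304]
 [  0.         320.85242456 193.5855703 ]
 [  0.           0.           1.        ]] [[ 2.28667617e-01 -9.23388521e-01 -3.08325737e-01  4.62801028e-02]
 [ 9.73504471e-01  2.17028193e-01  7.20264408e-02  5.52062673e-01]
 [ 4.06988990e-04 -3.16626598e-01  9.48550173e-01  3.73188870e-01]
 [ 0.00000000e+00  0.00000000e+00  0.00000000e+00  1.00000000e+00]]
```

View images.

View pics/top0.png

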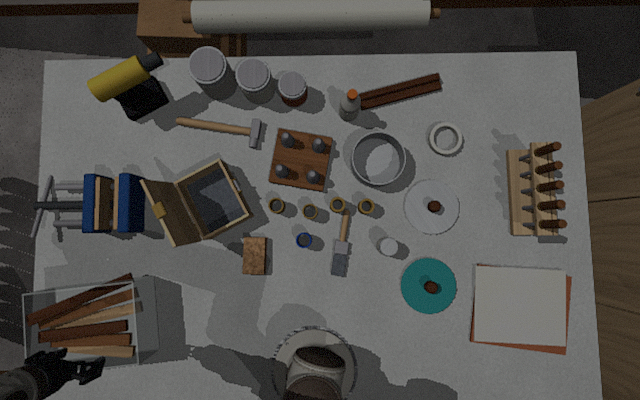

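View pics/side0.png

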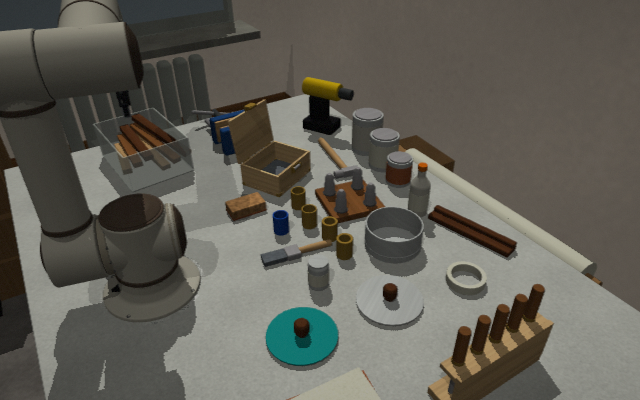

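View pics/wrist0.png

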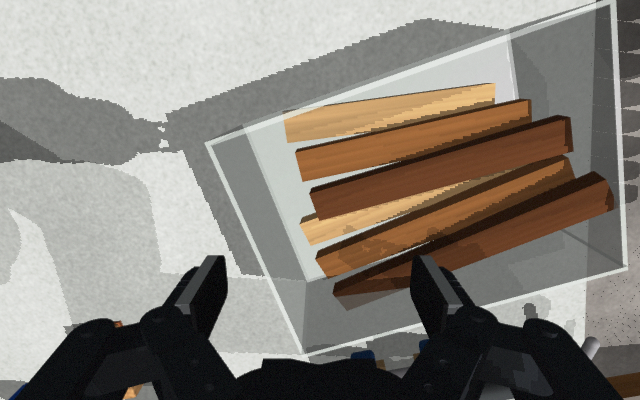

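```bash
cat > h.py <<'E'
from workcell import sensors, imaging, bot, models
import cv2, numpy as np
from scipy.optimize import least_squares
from scipy.spatial.transform import Rotation as Rn
def cloud(d):
    K=d["camera_matrix"];T=d["world_from_camera"];z=d["z_map"]
    v,u=np.mgrid[0:z.shape[0],0:z.shape[1]]
    X=(u-K[0,2])/K[0,0]*z; Y=(v-K[1,2])/K[1,1]*z
    P=np.stack([X,-Y,-z],-1)@T[:3,:3].T+T[:3,3]
    P[z<=0]=np.nan
    return P
def proj(d,p):
    K=d["camera_matrix"];T=d["world_from_camera"]
    c=(np.asarray(p,float)-T[:3,3])@T[:3,:3]
    return K[0,2]+K[0,0]*c[...,0]/-c[...,2], K[1,2]+K[1,1]*(-c[...,1])/-c[...,2]
def ray(d,u,v,z):
    K=d["camera_matrix"];T=d["world_from_camera"]
    r=T[:3,:3]@np.array([(u-K[0,2])/K[0,0],-(v-K[1,2])/K[1,1],-1])
    return T[:3,3]+r*(z-T[2,3])/r[2]
def circ(xy,r=None):
    c0=(xy.max(0)+xy.min(0))/2
    f=(lambda p:np.hypot(*(xy-p[:2]).T)-(r if r else p[2]))
    s=least_squares(f,[*c0,0.03] if not r else c0,loss='soft_l1',f_scale=0.002)
    return s.x
def R0(): 
    o=sensors.get_obs(); return o
E
python3 - <<'E'
from h import *
for n in ["top","side"]:
    d=imaging.camera(n);P=cloud(d)
    for t in ["ferrule_1","pin_1","gauge_block","case","canister","cover","lid_hinge","lid_edge","case_lid","flat_brush","mallet","tape_roll","varnish_tin"]:
        for m in models.spot_point(t,n)[:5]:
            u,v=m["location"]; z={"pin_1":.022,"lid_hinge":.0785}.get(t,0)
            s=P[int(v)-2:int(v)+3,int(u)-2:int(u)+3,2]
            print(n,t,np.round([u,v],1),round(m["conf"],2),"ray",np.round(ray(d,u,v,z),3),"z",round(float(np.nanmedian(s)),3))
d=imaging.camera("top");P=cloud(d);np.save("top0.npy",P)
print(np.nanmedian(P[280:320,200:240,2]),np.nanmedian(P[100:110,340:360,2]))
E
```

```text
top ferrule_1 [362.5 209.3] 0.74 ray [ 0.475 -0.16   0.   ] z 0.059
top ferrule_1 [335.6 209.4] 0.64 ray [ 0.476 -0.077  0.   ] z 0.057
top ferrule_1 [304.9 239.4] 0.61 ray [0.385 0.018 0.   ] z 0.001
top ferrule_1 [273.1 208. ] 0.59 ray [0.483 0.115 0.   ] z 0.003
top ferrule_1 [312.7 212.5] 0.54 ray [ 0.467 -0.006  0.   ] z 0.001
top pin_1 [285.1 173.1] 0.91 ray [0.587 0.076 0.022] z 0.052
top pin_1 [320.9 147.2] 0.85 ray [ 0.666 -0.035  0.022] z 0.063
top pin_1 [284.7 138.2] 0.78 ray [0.696 0.076 0.022] z 0.085
top pin_1 [311.7 175.2] 0.73 ray [ 0.58  -0.005  0.022] z 0.088
top gauge_block [302. 160.] 0.8 ray [0.631 0.025 0.   ] z 0.022
top case [313.5 176.5] 0.7 ray [ 0.579 -0.01   0.   ] z 0.088
top case [220.8 198.6] 0.59 ray [0.514 0.277 0.   ] z 0.009
top canister [374.8 164.7] 0.69 ray [ 0.613 -0.201  0.   ] z 0.006
top canister [444.  140.8] 0.27 ray [ 0.685 -0.419  0.   ] z 0.0
top canister [156.3 218.9] 0.18 ray [0.455 0.475 0.   ] z 0.001
top cover [428.  209.3] 0.93 ray [ 0.472 -0.361  0.   ] z 0.015
top cover [428.3 284. ] 0.87 ray [ 0.246 -0.353  0.   ] z 0.051
top cover [374.8 162.8] 0.57 ray [ 0.619 -0.202  0.   ] z 0.005
top lid_hinge [185.9 209.8] 0.61 ray [0.477 0.356 0.079] z 0.09
top lid_hinge [430.4 208.6] 0.53 ray [ 0.47  -0.346  0.079] z 0.044
top lid_edge [154.2 216.9] 0.58 ray [0.461 0.481 0.   ] z 0.001
top lid_edge [385.6 245.9] 0.46 ray [ 0.362 -0.228  0.   ] z 0.08
top lid_edge [283.7 172. ] 0.21 ray [0.594 0.082 0.   ] z 0.066Traceback (most recent call last):
  File "<stdin>", line 5, in <module>
ValueError: it knows: canister, case, cover, ferrule, flat_brush, gauge_block, glue_bottle, lid_edge, lid_hinge, mallet, pin, sanding_block, tape_roll, varnish_tin
```

```bash
cat > fit.py <<'E'
from h import *
def blob(P,c,r,zlo,zhi):
    m=(np.hypot(P[...,0]-c[0],P[...,1]-c[1])<r)&(P[...,2]>zlo)&(P[...,2]<zhi)
    return P[m]
E
python3 - <<'E'
from fit import *
for n in ["top","side"]:
    d=imaging.camera(n);P=cloud(d); print(n,"bench",np.nanmedian(P[280:320,200:240,2]) if n=="top" else np.nanmedian(P[220:235,150:180,2]))
    for nm,c in dict(f1=(.475,-.16),f2=(.476,-.077),f3=(.467,-.006),f4=(.483,.115),blue=(.385,.018)).items():
        c=np.array(c)
        b=blob(P,c,.045,.045,.075)
        for _ in range(3):
            x=circ(b[:,:2],.0205); 
        print(nm,len(b),np.round(x,4),np.round(np.median(b[:,2]),4), "ext",np.round((b[:,:2].max(0)+b[:,:2].min(0))/2,4),np.round(np.ptp(b[:,:2],axis=0),3))
    for nm,c in dict(p3=(.587,.076),p2=(.666,-.035),p1=(.696,.076),p4=(.58,-.005)).items():
        b=blob(P,np.array(c),.03,.08,.11)
        print(nm,len(b),np.round(b[:,:2].mean(0),4),b[:,2].max() if len(b) else 0)
    b=blob(P,(.613,-.201),.12,.068,.085); print("can",len(b),np.round(circ(b[:,:2],.077),4),np.round(circ(b[:,:2]),4))
    b=blob(P,(.472,-.361),.12,.006,.02); x=b[:,:2]; 
    (cx,cy),r=cv2.minEnclosingCircle((x*1000).astype(np.float32)); print("cover",len(b),cx,cy,r,x.mean(0))
    b=blob(P,(.472,-.361),.05,.03,.07); print("knob",len(b),b[:,:2].mean(0),b[:,2].max(),np.ptp(b[:,:2],axis=0))
    b=blob(P,(.514,.277),.16,.070,.083); print("rim",len(b)); print(cv2.minAreaRect((b[:,:2]*1000).astype(np.float32)))
    b=blob(P,(.63,.025),.16,.015,.03); print("block",len(b)); print(cv2.minAreaRect((b[:,:2]*1000).astype(np.float32)))
E
```

```text
top bench 0.00015578059260756838
f1 118 [ 0.4833 -0.1651] 0.0599 ext [ 0.483  -0.1653] [0.044 0.044]
f2 110 [ 0.4893 -0.0807] 0.0595 ext [ 0.4898 -0.0807] [0.044 0.044]
f3 77 [0.4705 0.0007] 0.0598 ext [0.4705 0.0014] [0.044 0.044]
f4 86 [0.4896 0.0993] 0.0596 ext [0.4896 0.1   ] [0.044 0.046]
blue 81 [0.3868 0.0197] 0.0601 ext [0.3866 0.0199] [0.043 0.044]
p3 67 [0.5926 0.0836] 0.09562963568667904
p2 69 [ 0.668  -0.0276] 0.09760784877027229
p1 67 [0.6861 0.0659] 0.09629257158581872
p4 71 [ 0.5748 -0.0092] 0.09893567156590843
can 295 [ 0.6218 -0.2018] [ 0.6218 -0.2019  0.0765]
cover 2184 473.943115234375 -358.6268005371094 116.00789642333984 [ 0.48019123 -0.36822253]
knob 129 [ 0.48029396 -0.36545042] 0.056254903858572236 [0.03316916 0.03162928]
rim 801
((512.1502685546875, 280.54742431640625), (191.57652282714844, 164.29576110839844), 27.041837692260742)
block 2637
((595.6508178710938, 31.781509399414062), (315.7109375, 242.9853973388672), 79.27648162841797)
side bench 0.21147936920772747
f1 192 [ 0.4804 -0.165 ] 0.057 ext [ 0.481  -0.1629] [0.048 0.049]
f2 179 [ 0.4859 -0.0803] 0.0
[... 153 characters left out ...]
 [0.045 0.047]
blue 167 [0.3838 0.0219] 0.0547 ext [0.3834 0.0234] [0.045 0.052]
p3 44 [0.5895 0.0834] 0.09473000381215813
p2 49 [ 0.6643 -0.0291] 0.0947314644200431
p1 42 [0.6828 0.0654] 0.09594632873301545
p4 53 [ 0.5706 -0.0111] 0.09654355283735983
can 408 [ 0.6191 -0.2   ] [ 0.6191 -0.2001  0.0767]
cover 2471 472.0004577636719 -351.33062744140625 98.54193878173828 [ 0.47421878 -0.37115309]
knob 197 [ 0.47351845 -0.37092161] 0.05633287948100707 [0.03379638 0.03617717]
rim 578
((511.2309265136719, 285.9252624511719), (202.03631591796875, 170.40725708007812), 25.863149642944336)
block 1438
((600.2322387695312, 26.227554321289062), (310.57305908203125, 243.45596313476562), 86.68162536621094)
```

```bash
cat >> h.py <<'E'
def go(x,y,z,yaw=0):
    o=sensors.get_obs(); R=Rn.from_euler('xyz',o["tcp_rot"],degrees=True)
    Rt=Rn.from_euler('xyz',[-90,0,yaw],degrees=True)
    s=R.inv().apply(np.array([x,y,z])-o["ee_pos"])*100
    r=(R.inv()*Rt).as_rotvec(degrees=True)
    print("now",np.round(o["ee_pos"],4),np.round(o["tcp_rot"],2),"shift",np.round(s,2),"rot",np.round(r,2),"rows",int(np.ceil(max(np.linalg.norm(s)/4.17,np.linalg.norm(r)/7.16))), "t",round(o["time"],2))
E
python3 -c "
from h import *
go(.5,.0,.35)"
```

```text
now [0.1258 0.5354 0.3039] [-90.    -0.    76.77] shift [-43.56  -4.61 -48.68] rot [-0.   76.77  0.  ] rows 16 t 0.7
```

Emit:
arm_command(rows=[-43.6,-4.6,-48.7,0,76.8,0,1,-43.6,-4.6,-48.7,0,76.8,0,1,-43.6,-4.6,-48.7,0,76.8,0,1,-43.6,-4.6,-48.7,0,76.8,0,1,-43.6,-4.6,-48.7,0,76.8,0,1,-43.6,-4.6,-48.7,0,76.8,0,1,-43.6,-4.6,-48.7,0,76.8,0,1,-43.6,-4.6,-48.7,0,76.8,0,1,-43.6,-4.6,-48.7,0,76.8,0,1,-43.6,-4.6,-48.7,0,76.8,0,1,-43.6,-4.6,-48.7,0,76.8,0,1,-43.6,-4.6,-48.7,0,76.8,0,1])

```text
time: 1.7
ee_pos: [0.4121, 0.1245, 0.3395]
tcp_rot: [-90.0, -0.1, -0.4]
wrist_force: [1.4, 1.2, 0.6]
opening: 0.0854
```

```bash
python3 -c "
from h import *
go(.5,.0,.35)"
```

```text
now [0.4121 0.1245 0.3395] [-8.998e+01 -6.000e-02 -3.600e-01] shift [  8.87  -1.04 -12.39] rot [-0.02 -0.36  0.06] rows 4 t 1.7
```

Emit:
arm_command(rows=[8.9,-1.0,-12.4,0,-0.4,0,1,8.9,-1.0,-12.4,0,-0.4,0,1,8.9,-1.0,-12.4,0,-0.4,0,1,8.9,-1.0,-12.4,0,-0.4,0,1,8.9,-1.0,-12.4,0,-0.4,0,1,8.9,-1.0,-12.4,0,-0.4,0,1])

```text
time: 2.2
ee_pos: [0.5009, 0.0013, 0.3485]
tcp_rot: [-90.0, 0.1, 0.2]
wrist_force: [-0.2, -0.4, -0.6]
opening: 0.0857
```

```bash
cat > look.py <<'E'
import sys
from h import *
n,f=sys.argv[1:3]
d=imaging.camera(n); cv2.imwrite(f"pics/{f}.png",d["pixels"]); np.savez(f"pics/{f}.npz",**d)
o=sensors.get_obs(); print(o["time"],np.round(o["ee_pos"],4),np.round(o["tcp_rot"],2),np.round(o["wrist_force"],1),round(o["opening"],4))
E
python3 look.py wrist w1; python3 -c "
from h import *
go(.5,.0,.35)"
```

```text
2.25 [0.5004 0.0022 0.3487] [-8.999e+01  5.000e-02  3.000e-01] [ 0.2 -1.2 -0.1] 0.085
now [0.5004 0.0022 0.3487] [-8.999e+01  5.000e-02  3.000e-01] shift [-0.04 -0.13 -0.22] rot [-0.01  0.3  -0.05] rows 1 t 2.25
```

View pics/w1.png

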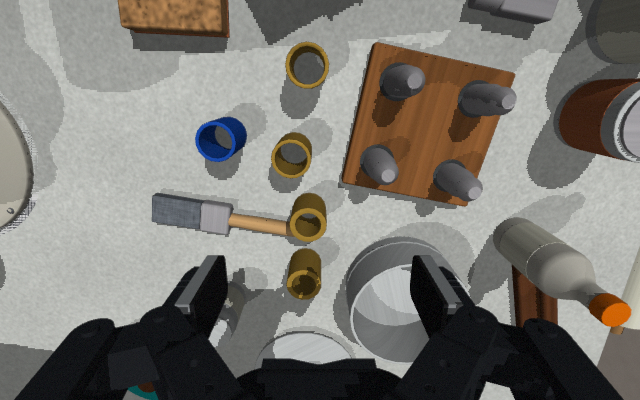

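```bash
cat > meas.py <<'E'
import sys
from fit import *
from scipy.ndimage import label
def top_things(d,zlo=.05,zhi=.068):
    pass
def ferr(P,c,zt=.06,r=.04,tol=.006):
    b=blob(P,c,r,zt-tol,zt+tol)
    if len(b)<30: return None
    x=circ(b[:,:2])
    # refine on the ring: outer edge by fitting r 95 percentile
    for _ in range(3):
        rr=np.hypot(*(b[:,:2]-x[:2]).T)
        k=(rr<.026)
        x=circ(b[k][:,:2])
    rr=np.hypot(*(b[k][:,:2]-x[:2]).T)
    return x,len(b),np.median(b[:,2]),np.percentile(rr,[5,95])
E
python3 - <<'E'
from meas import *
d=np.load("pics/w1.npz");P=cloud(d); print("bench",np.nanmedian(P[20:35,60:110,2]),np.nanmedian(P[175:185,140:170,2]))
for nm,c in dict(f1=(.482,-.165),f2=(.488,-.08),f3=(.47,.001),f4=(.489,.1),blue=(.386,.02)).items():
    r=ferr(P,c); print(nm,[np.round(a,4) for a in r] if r else None)
for nm,c in dict(p3=(.592,.083),p2=(.667,-.028),p1=(.685,.066),p4=(.574,-.01)).items():
    b=blob(P,np.array(c),.02,.088,.10)
    z=blob(P,np.array(c),.025,.03,.055)
    print(nm,len(b),np.round((b[:,:2].max(0)+b[:,:2].min(0))/2,4),np.round(b[:,:2].mean(0),4),np.round(np.median(b[:,2]),4))
b=blob(P,(.62,-.201),.1,.07,.082); print("can",len(b),np.round(circ(b[:,:2]),4))
E
```

```text
bench -4.8280976257863983e-05 -0.0003201490482256375
f1 [array([ 0.4817, -0.162 ,  0.0193]), np.int64(546), np.float64(0.0591), array([0.0157, 0.0227])]
f2 [array([ 0.4877, -0.0774,  0.0193]), np.int64(624), np.float64(0.0592), array([0.0157, 0.0224])]
f3 [array([0.4691, 0.0037, 0.0204]), np.int64(487), np.float64(0.0594), array([0.0184, 0.0226])]
f4 [array([0.4881, 0.1021, 0.0204]), np.int64(587), np.float64(0.0597), array([0.0184, 0.0224])]
blue [array([0.3854, 0.0227, 0.0205]), np.int64(552), np.float64(0.0593), array([0.0184, 0.0225])]
p3 300 [0.5917 0.0871] [0.5914 0.087 ] 0.0912
p2 219 [ 0.6669 -0.0253] [ 0.6663 -0.0247] 0.0912
p1 279 [0.6848 0.0683] [0.6845 0.0686] 0.0916
p4 223 [ 0.5732 -0.0068] [ 0.573  -0.0063] 0.0914
can 847 [ 0.62   -0.1988  0.0767]
```

```bash
python3 -c "
from h import *
go(.488,.102,.18); go(.488,.102,.096)
import numpy as np
from fit import *
P=cloud(np.load('pics/w1.npz'));b=blob(P,(.76,-.1),.1,.1,.19);print(len(b),b.min(0),b.max(0))
P=np.load('top0.npy');b=blob(P,(.76,-.1),.06,.05,.19);print(len(b),b.min(0),b.max(0))
"
```

```text
now [0.5004 0.0022 0.3487] [-8.999e+01  5.000e-02  3.000e-01] shift [-1.17 16.88  9.98] rot [-0.01  0.3  -0.05] rows 5 t 2.25
now [0.5004 0.0022 0.3487] [-8.999e+01  5.000e-02  3.000e-01] shift [-1.16 25.28  9.98] rot [-0.01  0.3  -0.05] rows 7 t 2.25
3541 [ 0.74837119 -0.14687723  0.10000016] [ 0.80466808 -0.08953485  0.17144378]Traceback (most recent call last):
  File "<string>", line 7, in <module>
    P=np.load('top0.npy');b=blob(P,(.76,-.1),.06,.05,.19);print(len(b),b.min(0),b.max(0))
    fid = stack.enter_context(open(os.fspath(file), "rb"))
                              ~~~~^^^^^^^^^^^^^^^^^^^^^^^
FileNotFoundError: [Errno 2] No such file or directory: 'top0.npy'
```

Emit:
arm_command(rows=[-1.2,16.9,10.0,0,0.3,0,1,-1.2,16.9,10.0,0,0.3,0,1,-1.2,16.9,10.0,0,0.3,0,1,-1.2,16.9,10.0,0,0.3,0,1,-1.2,16.9,10.0,0,0.3,0,1,-1.2,16.9,10.0,0,0.3,0,1,-1.2,20.0,10.0,0,0.3,0,1,-1.2,22.5,10.0,0,0.3,0,1,-1.2,25.3,10.0,0,0.3,0,1,-1.2,25.3,10.0,0,0.3,0,1], force=40)

```text
time: 3.08
ee_pos: [0.4854, 0.1025, 0.0926]
tcp_rot: [-90.1, 0.3, 0.2]
wrist_force: [-0.0, 0.2, 0.1]
opening: 0.0853
```

```bash
python3 look.py wrist w2;python3 -c "
from h import *
go(.488,.102,.096)
from meas import *
print(ferr(cloud(np.load('pics/w2.npz')),(.488,.102)))"
```

```text
3.1333 [0.4863 0.1026 0.0952] [-90.04   0.18   0.14] [ 0.7 -0.1  0.7] 0.0854
now [0.4863 0.1026 0.0952] [-90.04   0.18   0.14] shift [ 0.17 -0.08 -0.06] rot [ 0.04  0.14 -0.18] rows 1 t 3.13
(array([0.4878333 , 0.10337233, 0.0203678 ]), 4971, np.float64(0.05925013973848098), array([0.01828625, 0.02240994]))
```

View pics/w2.png

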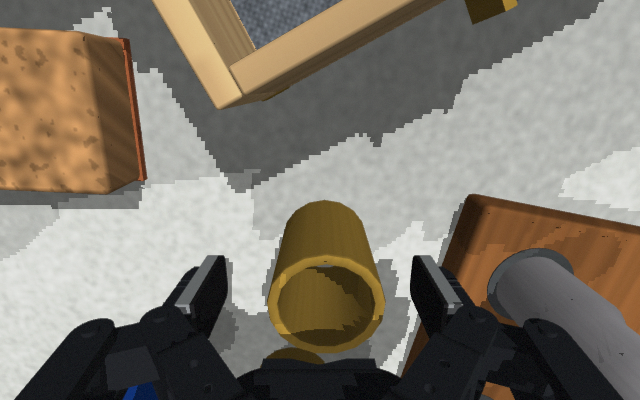

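Emit:
arm_command(rows=[0.15,0,0.05,0,0,0,-1,0.15,0,0.05,0,0,0,-1,0.15,0,0.05,0,0,0,-1,0.15,0,0.05,0,0,0,-1,0.15,0,0.05,0,0,0,-1,0.15,0,0.05,0,0,0,-1,0.15,0,0.05,0,0,0,-1,0.15,0,0.05,0,0,0,-1])

```text
time: 3.8
ee_pos: [0.4901, 0.1031, 0.0982]
tcp_rot: [-90.0, -0.2, 0.1]
wrist_force: [-1.2, -0.6, 8.2]
opening: 0.0449
```

```bash
python3 look.py wrist w3;python3 -c "
from h import *
go(.488,.102,.21)
from meas import *
print(ferr(cloud(np.load('pics/w3.npz')),(.488,.102)))"
```

```text
3.85 [0.4901 0.1031 0.0982] [-8.996e+01 -1.600e-01  7.000e-02] [-1.8  0.3  8.3] 0.0449
now [0.4901 0.1031 0.0982] [-8.996e+01 -1.600e-01  7.000e-02] shift [ -0.18 -11.18  -0.1 ] rot [-0.04  0.07  0.16] rows 3 t 3.85
(array([0.49007761, 0.10340639, 0.02093402]), 6043, np.float64(0.05938881580325939), array([0.01841057, 0.02485672]))
```

Emit:
arm_command(rows=[0,-4,0,0,0,0,-1,0,-8,0,0,0,0,-1,0,-12.2,0,0,0,0,-1,0,-12.2,0,0,0,0,-1,0,-12.2,0,0,0,0,-1])

```text
time: 4.27
ee_pos: [0.4904, 0.1031, 0.2213]
tcp_rot: [-89.9, -0.3, 0.1]
wrist_force: [-0.1, 0.2, -2.3]
opening: 0.045
```

```bash
python3 look.py wrist w4;python3 -c "
from h import *
from meas import *
d=np.load('pics/w4.npz')
o=sensors.get_obs()
p=o['ee_pos'];P=cloud(d)
print(ferr(P,p[:2],p[2]-.038,tol=.008))
for nm,c in dict(p3=(.5915,.087),p2=(.667,-.025),p1=(.685,.0685),p4=(.574,-.0065)).items():
    b=blob(P,np.array(c),.02,.088,.10)
    if len(b):print(nm,len(b),np.round((b[:,:2].max(0)+b[:,:2].min(0))/2,4),np.round(b[:,:2].mean(0),4),np.round(np.median(b[:,2]),4))
"
```

```text
4.3167 [0.4896 0.103  0.2189] [-8.998e+01 -1.100e-01  7.000e-02] [-0.1 -1.3 -3.1] 0.0445
(array([0.49048588, 0.10374983, 0.02084561]), 7419, np.float64(0.18193503938225963), array([0.01836426, 0.02470356]))
p3 505 [0.5913 0.087 ] [0.5908 0.0882] 0.0913
p2 70 [ 0.6695 -0.0204] [ 0.6698 -0.0195] 0.0903
p1 490 [0.6848 0.0688] [0.6843 0.0694] 0.0913
```

View pics/w4.png

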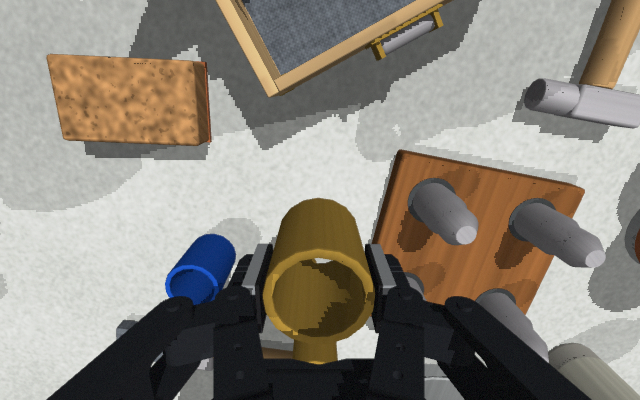

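```bash
cat >> meas.py <<'E'
def tip(P,c,zt=.092):
    b=blob(P,np.array(c),.02,zt-.0022,zt+.004)
    if len(b)<20: return None
    return len(b),np.round((b[:,:2].max(0)+b[:,:2].min(0))/2,4),np.round(np.median(b[:,:2],axis=0),4),np.round(np.ptp(b[:,:2],axis=0),4)
def ring(P,p,dz=.038,tol=.003):
    b=blob(P,p[:2],.0235,p[2]-dz-tol,p[2]-dz+tol); x=circ(b[:,:2])
    k=np.hypot(*(b[:,:2]-x[:2]).T)<.0232
    b=b[k]; x=circ(b[:,:2]); return x,len(b)
E
python3 - <<'E'
from meas import *
for f in ["w1","w4"]:
    d=np.load(f"pics/{f}.npz");P=cloud(d)
    for c in [(.5913,.0872),(.667,-.025),(.685,.0685),(.574,-.0065)]: print(f,tip(P,c))
    if f=="w4":
        b=blob(P,(.49,.1035),.03,.16,.2); print(np.median(b[:,2]))
        for t in (.002,.003,.004): print(ring(P,(.49,.1035,.182),0,t))
go(.5908,.0866,.206)
E
```

```text
w1 (238, array([0.5918, 0.0866]), array([0.5918, 0.0866]), array([0.0166, 0.0164]))
w1 (165, array([ 0.6669, -0.0258]), array([ 0.6669, -0.0252]), array([0.0161, 0.0158]))
w1 (227, array([0.6851, 0.0684]), array([0.685 , 0.0685]), array([0.0155, 0.017 ]))
w1 (181, array([ 0.5729, -0.0072]), array([ 0.5732, -0.0068]), array([0.017 , 0.0156]))
w4 (393, array([0.5915, 0.0873]), array([0.5914, 0.0877]), array([0.0158, 0.0165]))
w4 (44, array([ 0.6708, -0.0211]), array([ 0.6708, -0.02  ]), array([0.0087, 0.0073]))
w4 (384, array([0.6852, 0.0689]), array([0.685 , 0.0688]), array([0.0174, 0.0161]))
w4 None
0.17974092774442268
(array([0.49046558, 0.10302374, 0.02041741]), 3487)
(array([0.49046495, 0.10320489, 0.02041471]), 3832)
(array([0.49045015, 0.10333649, 0.02041681]), 4120)
now [0.4896 0.103  0.2189] [-8.998e+01 -1.100e-01  7.000e-02] shift [10.11  1.31 -1.65] rot [-0.02  0.07  0.11] rows 3 t 4.32
```

Emit:
arm_command(rows=[3.5,0,-0.6,0,0,0,-1,7,0.5,-1.2,0,0,0,-1,10.1,1.3,-1.6,0,0,0,-1,10.1,1.3,-1.6,0,0,0,-1,10.1,1.3,-1.6,0,0,0,-1,10.1,1.3,-1.6,0,0,0,-1])

```text
time: 4.82
ee_pos: [0.5894, 0.087, 0.2033]
tcp_rot: [-90.0, 0.2, 0.1]
wrist_force: [0.2, -0.5, -1.4]
opening: 0.0446
```

```bash
python3 look.py wrist w5;python3 -c "
from h import *
from meas import *
d=np.load('pics/w5.npz')
o=sensors.get_obs()
p=o['ee_pos'];P=cloud(d)
print(ring(P,p));print(tip(P,(.685,.0685)))
go(.5911,.0868,.206)
"
```

```text
4.8667 [0.5893 0.0871 0.2042] [-9.001e+01  1.000e-01  8.000e-02] [ 0.6 -1.  -3.3] 0.0449
(array([0.58920072, 0.08646341, 0.02051646]), 3170)
(456, array([0.6855, 0.0688]), array([0.6856, 0.069 ]), array([0.0164, 0.0165]))
now [0.5893 0.0871 0.2042] [-9.001e+01  1.000e-01  8.000e-02] shift [ 0.17 -0.18 -0.03] rot [ 0.01  0.08 -0.1 ] rows 1 t 4.87
```

Emit:
arm_command(rows=[0.25,0,0.05,0,0,0,-1,0.25,0,0.05,0,0,0,-1,0.25,1,0.05,0,0,0,-1,0.25,2,0.05,0,0,0,-1,0.25,3,0.05,0,0,0,-1,0.25,3.5,0.05,0,0,0,-1,0.25,3.5,0.05,0,0,0,-1])

```text
time: 5.45
ee_pos: [0.5919, 0.0874, 0.1677]
tcp_rot: [-90.0, 0.2, 0.1]
wrist_force: [-0.2, 1.3, -1.6]
opening: 0.0451
```

```bash
python3 look.py wrist w6;python3 -c "
from h import *
from meas import *
d=np.load('pics/w6.npz')
o=sensors.get_obs()
p=o['ee_pos'];P=cloud(d)
print(ring(P,p));print(tip(P,(.5915,.087)))
go(.5911,.0868,.121)
"
```

```text
5.5 [0.5923 0.0875 0.1688] [-9.002e+01  1.100e-01  8.000e-02] [ 0.3  0.5 -1.7] 0.0448
(array([0.59169238, 0.08695695, 0.02054934]), 3112)
(580, array([0.5914, 0.0757]), array([0.5918, 0.0711]), array([0.0336, 0.0167]))
now [0.5923 0.0875 0.1688] [-9.002e+01  1.100e-01  8.000e-02] shift [-0.11  4.78 -0.07] rot [ 0.02  0.08 -0.11] rows 2 t 5.5
```

View pics/w6.png

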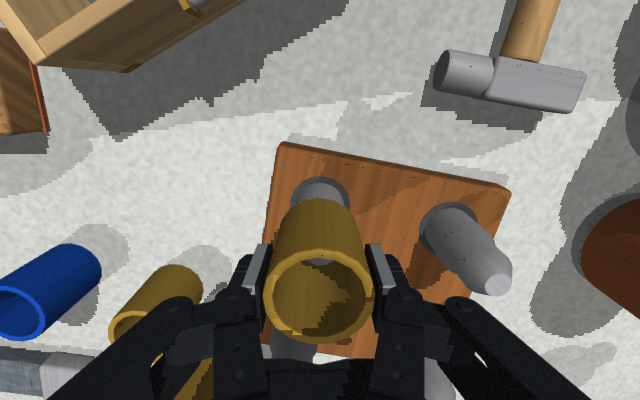

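Emit:
arm_command(rows=[-0.05,0.8,0,0,0,0,-1,-0.05,1.6,0,0,0,0,-1,-0.05,2.4,0,0,0,0,-1,-0.05,3.2,0,0,0,0,-1,-0.05,3.2,0,0,0,0,-1])

```text
time: 5.92
ee_pos: [0.5915, 0.0874, 0.1356]
tcp_rot: [-90.0, 0.2, 0.1]
wrist_force: [-0.8, -0.5, -3.1]
opening: 0.0448
```

Emit:
arm_command(rows=[0,0.6,0,0,0,0,-1,0,1.2,0,0,0,0,-1,0,1.2,0,0,0,0,-1,0,1.2,0,0,0,0,0.6,0,1.2,0,0,0,0,0.6,0,1.2,0,0,0,0,0.6,0,1.2,0,0,0,0,0.6])

```text
time: 6.5
ee_pos: [0.5925, 0.0876, 0.1266]
tcp_rot: [-90.0, -0.1, 0.1]
wrist_force: [-0.4, 0.6, -0.3]
opening: 0.068
```

```bash
python3 look.py wrist w7;python3 -c "
from h import *
from meas import *
d=np.load('pics/w7.npz')
P=cloud(d)
b=blob(P,(.591,.087),.028,.06,.13);print(np.percentile(b[:,2],[5,50,90,98]))
go(.5,.0,.35)
"
```

```text
6.55 [0.5925 0.0876 0.1265] [-8.999e+01 -5.000e-02  7.000e-02] [-0.  -0.3  0.1] 0.0681
[0.06541617 0.08154042 0.12659399 0.1293129 ]
now [0.5925 0.0876 0.1265] [-8.999e+01 -5.000e-02  7.000e-02] shift [ -9.24 -22.36  -8.74] rot [-0.01  0.07  0.05] rows 7 t 6.55
```

View pics/w7.png

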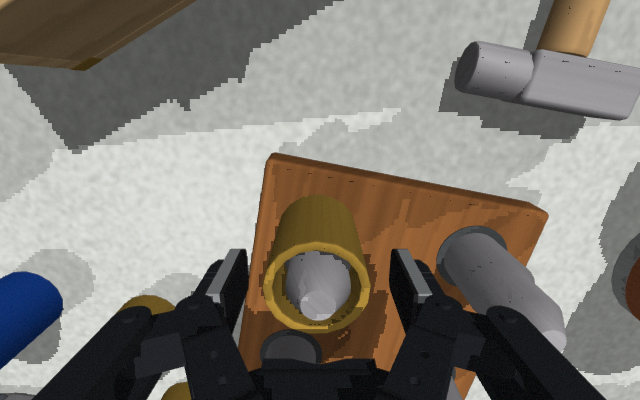

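```bash
python3 -c "
from h import *
go(.5925,.0876,.22);go(.469,.0037,.22)
"
```

```text
now [0.5925 0.0876 0.1265] [-8.999e+01 -5.000e-02  7.000e-02] shift [ 0.01 -9.35  0.  ] rot [-0.01  0.07  0.05] rows 3 t 6.55
now [0.5925 0.0876 0.1265] [-8.999e+01 -5.000e-02  7.000e-02] shift [-12.35  -9.36  -8.37] rot [-0.01  0.07  0.05] rows 5 t 6.55
```

Emit:
arm_command(rows=[0,-4,0,0,0,0,0.8,0,-8,0,0,0,0,1,0,-9.4,0,0,0,0,1,-3.4,-9.4,-2.3,0,0,0,1,-6.8,-9.4,-4.6,0,0,0,1,-10.2,-9.4,-6.9,0,0,0,1,-12.4,-9.4,-8.4,0,0,0,1,-12.4,-9.4,-8.4,0,0,0,1,-12.4,-9.4,-8.4,0,0,0,1])

```text
time: 7.3
ee_pos: [0.4679, 0.0028, 0.2209]
tcp_rot: [-90.0, -0.1, -0.0]
wrist_force: [0.2, 0.1, 0.6]
opening: 0.0852
```

```bash
python3 look.py wrist w8;python3 -c "
from h import *
from meas import *
P=cloud(np.load('pics/w8.npz'))
x=ferr(P,(.469,.004));print(x)
go(x[0][0],x[0][1],.097)
"
```

```text
7.35 [0.4686 0.0033 0.2207] [-8.999e+01 -1.100e-01  3.000e-02] [ 0.2 -0.2 -0.7] 0.0853
(array([0.46871816, 0.00381006, 0.02038229]), 1098, np.float64(0.059414016868364505), array([0.01835426, 0.02246574]))
now [0.4686 0.0033 0.2207] [-8.999e+01 -1.100e-01  3.000e-02] shift [-1.000e-02  1.237e+01  5.000e-02] rot [-0.01  0.03  0.11] rows 3 t 7.35
```

View pics/w8.png

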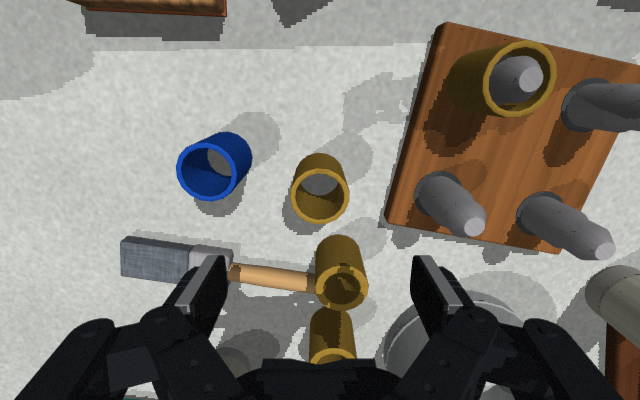

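Emit:
arm_command(rows=[0,4,0,0,0,0,1,0,8,0,0,0,0,1,0,11,0,0,0,0,1,0,12.4,0.05,0,0,0,1,0,12.4,0.05,0,0,0,1,0,12.4,0.05,0,0,0,-1,0,12.4,0.05,0,0,0,-1,0,12.4,0.05,0,0,0,-1,0,12.4,0.05,0,0,0,-1,0,12.4,0.05,0,0,0,-1,0,12.4,0.05,0,0,0,-1,0,12.4,0.05,0,0,0,-1])

```text
time: 8.35
ee_pos: [0.4694, 0.004, 0.0978]
tcp_rot: [-90.0, -0.2, 0.1]
wrist_force: [-0.7, 1.1, 5.9]
opening: 0.0452
```

Emit:
arm_command(rows=[0,-4,0,0,0,0,-1,0,-8,0,0,0,0,-1,0,-11.5,0,0,0,0,-1,0,-11.5,0,0,0,0,-1,0,-11.5,0,0,0,0,-1])

```text
time: 8.77
ee_pos: [0.4694, 0.0039, 0.2135]
tcp_rot: [-90.0, -0.3, 0.1]
wrist_force: [-1.0, 0.4, -2.6]
opening: 0.046
```

```bash
cat > hold.py <<'E'
import sys
from h import *
from meas import *
f=sys.argv[1]; pin=list(map(float,sys.argv[2:4]))
d=imaging.camera("wrist"); cv2.imwrite(f"pics/{f}.png",d["pixels"]); np.savez(f"pics/{f}.npz",**d)
o=sensors.get_obs();p=o["ee_pos"];P=cloud(d)
zs=blob(P,p[:2],.026,p[2]-.05,p[2]-.025)[:,2]
h,e=np.histogram(zs,bins=50); zt=e[h.argmax()]; 
b=blob(P,p[:2],.028,zt-.002,zt+.003)
x,n=ring(P,(p[0],p[1],zt),0,.003)
print("top z rel tcp",round(zt-p[2],4),"ring",np.round(x,4),n,"tcp",np.round(p,4),"F",np.round(o["wrist_force"],1),"open",round(o["opening"],4),"t",o["time"])
print("shift x,z(cm) to pin",np.round((np.array(pin)-x[:2])*100,2),"bottom z",round(zt-.06,4))
E
python3 hold.py w9 .5731 -.0070
```

```text
top z rel tcp -0.0366 ring [0.4694 0.0037 0.0204] 3734 tcp [0.4687 0.0039 0.2115] F [-0.4  0.6 -2.5] open 0.0454 t 8.8167
shift x,z(cm) to pin [10.37 -1.07] bottom z 0.1149
```

Emit:
arm_command(rows=[3.5,0,-0.4,0,0,0,-1,7,0.2,-0.7,0,0,0,-1,10.4,0.4,-1.1,0,0,0,-1,10.4,0.4,-1.1,0,0,0,-1,10.4,0.4,-1.1,0,0,0,-1,10.4,0.4,-1.1,0,0,0,-1])

```text
time: 9.32
ee_pos: [0.5716, -0.007, 0.2051]
tcp_rot: [-90.0, 0.2, 0.1]
wrist_force: [-0.5, -0.2, -2.2]
opening: 0.0454
```

```bash
python3 hold.py w10 .5731 -.0070; python3 -c "
from meas import *
P=cloud(np.load('pics/w10.npz'));print(tip(P,(.573,-.007)),tip(P,(.667,-.0255)),tip(P,(.685,.0686)))"
```

```text
top z rel tcp -0.0395 ring [ 0.5714 -0.0072  0.0204] 3777 tcp [ 0.5715 -0.0069  0.2059] F [-0.   0.1 -2.4] open 0.0458 t 9.3667
shift x,z(cm) to pin [0.17 0.02] bottom z 0.1064
None (449, array([ 0.6673, -0.0254]), array([ 0.6669, -0.0251]), array([0.0162, 0.0156])) (725, array([0.6854, 0.0679]), array([0.6851, 0.0681]), array([0.0164, 0.0169]))
```

Emit:
arm_command(rows=[0.17,0,0,0,0,0,-1,0.17,0,0,0,0,0,-1,0.17,1.2,0,0,0,0,-1,0.17,2.4,0,0,0,0,-1,0.17,3.6,0,0,0,0,-1,0.17,4.4,0,0,0,0,-1,0.17,5.2,0,0,0,0,-1,0.17,6,0,0,0,0,-1,0.17,6,0,0,0,0,-1,0.17,6,0,0,0,0,-1])

```text
time: 10.2
ee_pos: [0.5739, -0.007, 0.1465]
tcp_rot: [-90.0, 0.0, 0.1]
wrist_force: [0.1, 0.1, -1.9]
opening: 0.0451
```

Emit:
arm_command(rows=[-0.05,0.8,0,0,0,0,-1,-0.05,1.6,0,0,0,0,-1,-0.05,2.2,0,0,0,0,-1,-0.05,2.2,0,0,0,0,-1,-0.05,2.2,0,0,0,0,0.6,-0.05,2.2,0,0,0,0,0.6,-0.05,2.2,0,0,0,0,0.6,-0.05,2.2,0,0,0,0,0.6])

```text
time: 10.87
ee_pos: [0.5739, -0.0069, 0.1256]
tcp_rot: [-90.0, -0.1, 0.1]
wrist_force: [0.1, -0.3, 0.4]
opening: 0.0682
```

```bash
python3 look.py wrist w11;python3 -c "
from h import *
from meas import *
P=cloud(np.load('pics/w11.npz'))
o=sensors.get_obs()
b=blob(P,(.573,-.007),.028,.06,.122);print(np.percentile(b[:,2],[5,50,90,98]))
go(o['ee_pos'][0],o['ee_pos'][1],.225);go(.4877,-.0774,.225)
"
```

```text
10.9167 [ 0.5738 -0.0069  0.1255] [-9.e+01 -5.e-02  8.e-02] [-0.6  0.   0.1] 0.0683
[0.0649931  0.08122417 0.09088951 0.09221508]
now [ 0.5738 -0.0069  0.1255] [-9.e+01 -5.e-02  8.e-02] shift [ 0.01 -9.95  0.  ] rot [-0.    0.08  0.05] rows 3 t 10.92
now [ 0.5738 -0.0069  0.1255] [-9.e+01 -5.e-02  8.e-02] shift [-8.62 -9.96 -7.03] rot [-0.    0.08  0.05] rows 4 t 10.92
```

View pics/w11.png

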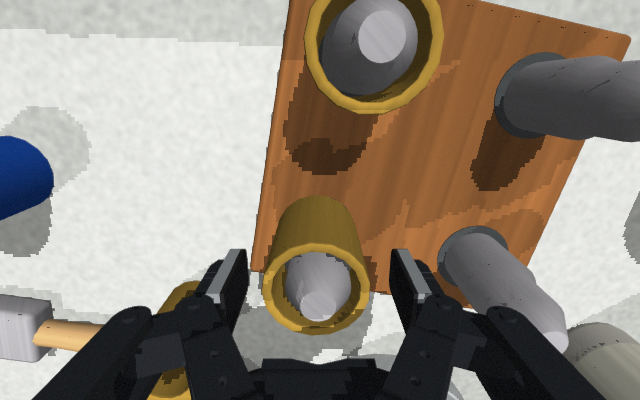

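Second one seated too. On to the third ferrule.

Emit:
arm_command(rows=[0,-4,0,0,0,0,0.8,0,-8,0,0,0,0,1,0,-10,0,0,0,0,1,-3,-10,-2.4,0,0,0,1,-6,-10,-4.8,0,0,0,1,-8.6,-10,-7,0,0,0,1,-8.6,-10,-7,0,0,0,1,-8.6,-10,-7,0,0,0,1])

```text
time: 11.58
ee_pos: [0.487, -0.078, 0.2258]
tcp_rot: [-90.0, -0.1, -0.0]
wrist_force: [0.3, 0.2, 0.2]
opening: 0.0855
```

```bash
python3 look.py wrist w12;python3 -c "
from h import *
from meas import *
P=cloud(np.load('pics/w12.npz'))
x=ferr(P,(.4877,-.0774));print(x)
go(x[0][0],x[0][1],.097)
"
```

```text
11.6333 [ 0.4877 -0.0774  0.2256] [-9.e+01 -9.e-02  1.e-02] [0.7 0.2 0.1] 0.0855
(array([ 0.4875318 , -0.07780889,  0.01915196]), 1505, np.float64(0.05944434646105576), array([0.01565684, 0.02233904]))
now [ 0.4877 -0.0774  0.2256] [-9.e+01 -9.e-02  1.e-02] shift [-0.04 12.86 -0.04] rot [0.   0.01 0.09] rows 4 t 11.63
```

View pics/w12.png

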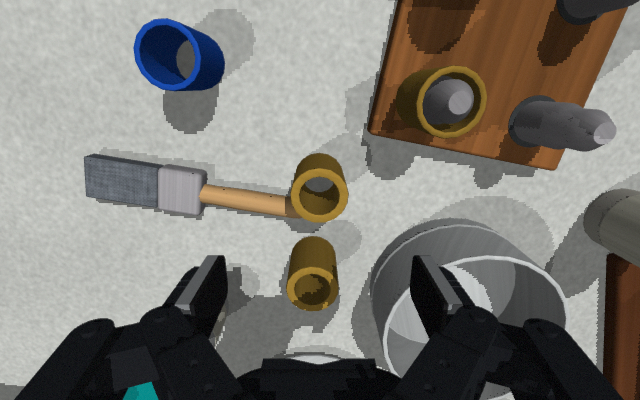

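```bash
python3 -c "
from meas import *
P=cloud(np.load('pics/w12.npz'))
print(P[195:203,215:285:10,2].round(3))"
```

```text
[[0.019 0.018 0.017 0.017 0.016 0.013 0.011]
 [0.018 0.019 0.018 0.017 0.016 0.014 0.012]
 [0.019 0.02  0.019 0.018 0.017 0.015 0.014]
 [0.019 0.019 0.018 0.018 0.017   nan 0.015]
 [0.019 0.019 0.019 0.02  0.017 0.017 0.016]
 [0.019 0.019 0.019 0.019 0.019 0.018 0.016]
 [0.019 0.019 0.019 0.019 0.019 0.018 0.016]
 [0.018 0.019 0.019 0.02  0.019 0.02  0.019]]
```

Emit:
arm_command(rows=[0,4,0,0,0,0,1,0,8,0,0,0,0,1,0,11,0,0,0,0,1,0,12.7,0,0,0,0,1,0,12.7,0,0,0,0,1,0,12.7,0,0,0,0,-1,0,12.7,0,0,0,0,-1,0,12.7,0,0,0,0,-1,0,12.7,0,0,0,0,-1,0,12.7,0,0,0,0,-1,0,12.7,0,0,0,0,-1,0,12.7,0,0,0,0,-1])

```text
time: 12.63
ee_pos: [0.4887, -0.0771, 0.1001]
tcp_rot: [-90.0, -0.2, 0.1]
wrist_force: [-0.5, 1.6, 5.3]
opening: 0.0454
```

Emit:
arm_command(rows=[0,-4,0,0,0,0,-1,0,-8,0,0,0,0,-1,0,-11.5,0,0,0,0,-1,0,-11.5,0,0,0,0,-1,0,-11.5,0,0,0,0,-1])

```text
time: 13.05
ee_pos: [0.4888, -0.0772, 0.2159]
tcp_rot: [-90.0, -0.3, 0.1]
wrist_force: [-0.6, 0.1, -2.8]
opening: 0.0453
```

```bash
python3 hold.py w13 .6669 -.0254
```

```text
top z rel tcp -0.0386 ring [ 0.4887 -0.0778  0.019 ] 4893 tcp [ 0.4881 -0.0771  0.2137] F [-0.2 -0.8 -2.8] open 0.0455 t 13.1
shift x,z(cm) to pin [17.82  5.24] bottom z 0.1152
```

View pics/w13.png

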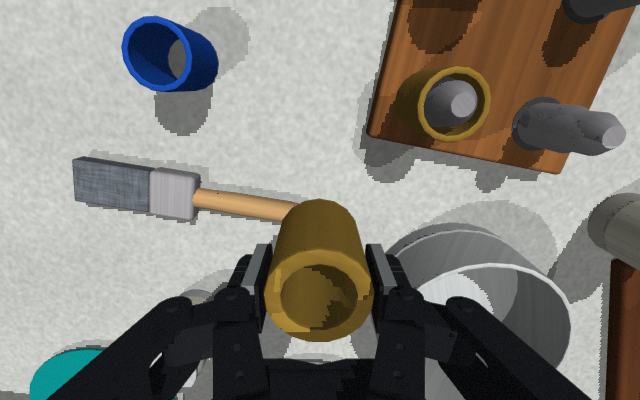

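Emit:
arm_command(rows=[3.5,0,1,0,0,0,-1,7,0,2,0,0,0,-1,10.5,0,3,0,0,0,-1,14,0,4.2,0,0,0,-1,17.9,0.3,5.2,0,0,0,-1,17.9,0.6,5.2,0,0,0,-1,17.9,0.6,5.2,0,0,0,-1,17.9,0.6,5.2,0,0,0,-1])

```text
time: 13.77
ee_pos: [0.666, -0.0247, 0.2044]
tcp_rot: [-90.0, 0.2, 0.1]
wrist_force: [-0.4, -0.7, -1.9]
opening: 0.0455
```

```bash
python3 hold.py w14 .6669 -.0254
```

```text
top z rel tcp -0.0426 ring [ 0.6657 -0.0253  0.0191] 5055 tcp [ 0.6657 -0.025   0.206 ] F [ 0.3  1.  -2.3] open 0.0455 t 13.8167
shift x,z(cm) to pin [ 0.12 -0.01] bottom z 0.1034
```

Emit:
arm_command(rows=[0.12,0,0,0,0,0,-1,0.12,0,0,0,0,0,-1,0.12,1,0,0,0,0,-1,0.12,2,0,0,0,0,-1,0.12,2.8,0,0,0,0,-1,0.12,3.4,0,0,0,0,-1,0.12,3.8,0,0,0,0,-1,0.12,4.1,0,0,0,0,-1,0.12,4.3,0,0,0,0,-1,0.12,4.3,0,0,0,0,-1])

```text
time: 14.65
ee_pos: [0.6678, -0.0248, 0.1636]
tcp_rot: [-90.0, 0.0, 0.1]
wrist_force: [0.1, -0.1, -2.4]
opening: 0.0455
```

```bash
python3 hold.py w15 .6669 -.0254
```

```text
top z rel tcp -0.0414 ring [ 0.6677 -0.0254  0.0191] 5019 tcp [ 0.6678 -0.0248  0.164 ] F [ 0.7 -0.4 -2.2] open 0.0451 t 14.7
shift x,z(cm) to pin [-0.08 -0.  ] bottom z 0.0626
```

Lower a touch more and release.

Emit:
arm_command(rows=[-0.06,0.2,0,0,0,0,-1,-0.06,0.35,0,0,0,0,-1,-0.06,0.35,0,0,0,0,-1,-0.06,0.35,0,0,0,0,0.6,-0.06,0.35,0,0,0,0,0.6,-0.06,0.35,0,0,0,0,0.6,-0.06,0.35,0,0,0,0,0.6,-0.06,0.35,0,0,0,0,0.6])

```text
time: 15.37
ee_pos: [0.6673, -0.0249, 0.1607]
tcp_rot: [-90.0, -0.0, 0.1]
wrist_force: [-0.6, 0.1, 0.1]
opening: 0.0683
```

```bash
python3 look.py wrist w16;python3 -c "
from h import *
from meas import *
P=cloud(np.load('pics/w16.npz'))
b=blob(P,(.667,-.0255),.024,.06,.13);h,e=np.histogram(b[:,2],bins=np.arange(.06,.131,.002));print(dict(zip(e.round(3),h)))
o=sensors.get_obs()
go(o['ee_pos'][0],o['ee_pos'][1],.24);go(.4815,-.163,.24)
"
```

```text
15.4167 [ 0.6673 -0.0248  0.1607] [-9.e+01 -2.e-02  8.e-02] [-0.  -0.3  0.2] 0.0682
{np.float64(0.06): np.int64(83), np.float64(0.062): np.int64(82), np.float64(0.064): np.int64(83), np.float64(0.066): np.int64(89), np.float64(0.068): np.int64(87), np.float64(0.07): np.int64(98), np.float64(0.072): np.int64(101), np.float64(0.074): np.int64(95), np.float64(0.076): np.int64(145), np.float64(0.078): np.int64(189), np.float64(0.08): np.int64(210), np.float64(0.082): np.int64(224), np.float64(0.084): np.int64(238), np.float64(0.086): np.int64(263), np.float64(0.088): np.int64(278), np.float64(0.09): np.int64(450), np.float64(0.092): np.int64(361), np.float64(0.094): np.int64(316), np.float64(0.096): np.int64(307), np.float64(0.098): np.int64(334), np.float64(0.1): np.int64(357), np.float64(0.102): np.int64(338), np.float64(0.104): np.int64(383), np.float64(0.106): np.int64(390), np.float64(0.108): np.int64(416), np.float64(0.11): np.int64(438), np.float64(0.112): np.int64(437), np.float64(0.114): np.int64(547), np.float64(0.116): np.int64(3220), np.float64(0.118): np.int64(1114), np.float64(0.12): np.int64(0), np.float64(0.122): np.int64(0), np.float64(0.124): np.int64(0), np.float64(0.126): np.int64(0), np.float64(0.128): np.int64(0)}
now [ 0.6673 -0.0248  0.1607] [-9.e+01 -2.e-02  8.e-02] shift [ 0.   -7.93  0.  ] rot [-0.    0.08  0.02] rows 2 t 15.42
now [ 0.6673 -0.0248  0.1607] [-9.e+01 -2.e-02  8.e-02] shift [-18.59  -7.94 -13.79] rot [-0.    0.08  0.02] rows 6 t 15.42
```

View pics/w16.png

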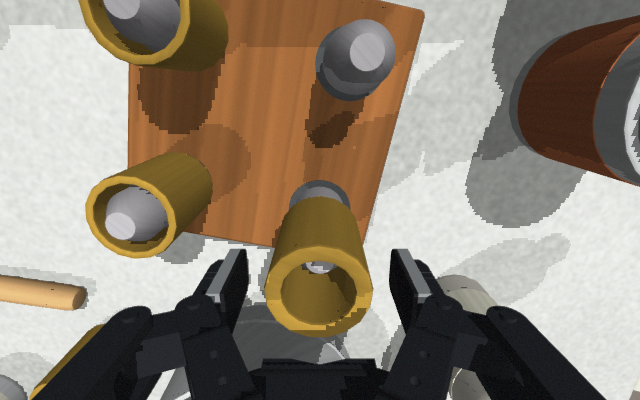

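Emit:
arm_command(rows=[0,-4,0,0,0,0,0.8,0,-8,0,0,0,0,1,-1.0,-8,-0.5,0,0,0,1,-4.4,-8,-3,0,0,0,1,-7.8,-8,-5.5,0,0,0,1,-11.2,-8,-8,0,0,0,1,-14.6,-8,-10.5,0,0,0,1,-18,-8,-13,0,0,0,1,-18.6,-8,-13.8,0,0,0,1,-18.6,-8,-13.8,0,0,0,1,-18.6,-8,-13.8,0,0,0,1])

```text
time: 16.33
ee_pos: [0.4814, -0.1635, 0.241]
tcp_rot: [-90.0, -0.1, -0.0]
wrist_force: [-0.2, -0.0, 0.3]
opening: 0.0853
```

```bash
python3 look.py wrist w17;python3 -c "
from h import *
from meas import *
P=cloud(np.load('pics/w17.npz'))
x=ferr(P,(.4815,-.163));print(x)
go(x[0][0],x[0][1],.097)
"
```

```text
16.3833 [ 0.4819 -0.163   0.2407] [-9.e+01 -5.e-02  5.e-02] [ 0.  -0.3 -0.1] 0.0853
(array([ 0.48149056, -0.1630414 ,  0.019135  ]), 1352, np.float64(0.05949320060611721), array([0.01561854, 0.02231701]))
now [ 0.4819 -0.163   0.2407] [-9.e+01 -5.e-02  5.e-02] shift [-5.000e-02  1.437e+01 -1.000e-02] rot [-0.    0.05  0.05] rows 4 t 16.38
```

View pics/w17.png

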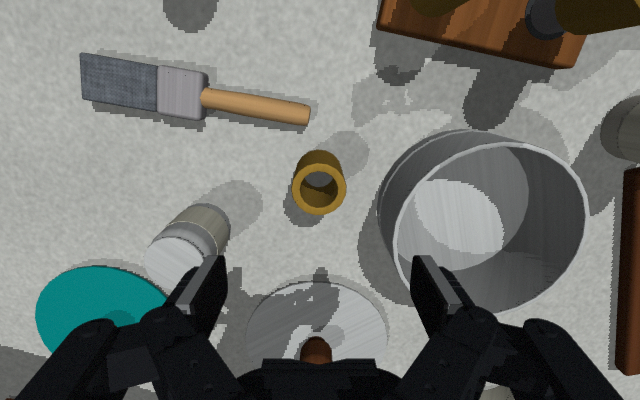

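Emit:
arm_command(rows=[-0.05,4,0,0,0,0,0.4,-0.05,8,0,0,0,0,0.4,-0.05,9.5,0,0,0,0,0.4,-0.05,12,0,0,0,0,0.4,-0.05,14.2,0,0,0,0,0.4,-0.05,14.2,0,0,0,0,0.4,-0.05,14.2,0,0,0,0,-1,-0.05,14.2,0,0,0,0,-1,-0.05,14.2,0,0,0,0,-1,-0.05,14.2,0,0,0,0,-1,-0.05,14.2,0,0,0,0,-1])

```text
time: 17.3
ee_pos: [0.4814, -0.1632, 0.0994]
tcp_rot: [-90.0, -0.1, 0.1]
wrist_force: [0.3, 0.1, -2.0]
opening: 0.0447
```

Emit:
arm_command(rows=[0,-4,0,0,0,0,-1,0,-8,0,0,0,0,-1,0,-12,0,0,0,0,-1,0,-14.5,0,0,0,0,-1,0,-14.5,0,0,0,0,-1,0,-14.5,0,0,0,0,-1])

```text
time: 17.8
ee_pos: [0.4815, -0.1633, 0.2454]
tcp_rot: [-90.1, -0.2, 0.1]
wrist_force: [1.0, 0.3, -3.4]
opening: 0.0448
```

```bash
python3 hold.py w18 .6851 .0686
```

```text
top z rel tcp -0.0372 ring [ 0.4814 -0.164   0.0191] 4999 tcp [ 0.481  -0.1632  0.2435] F [ 0.2  0.  -2.3] open 0.0446 t 17.85
shift x,z(cm) to pin [20.37 23.26] bottom z 0.1463
```

View pics/w18.png

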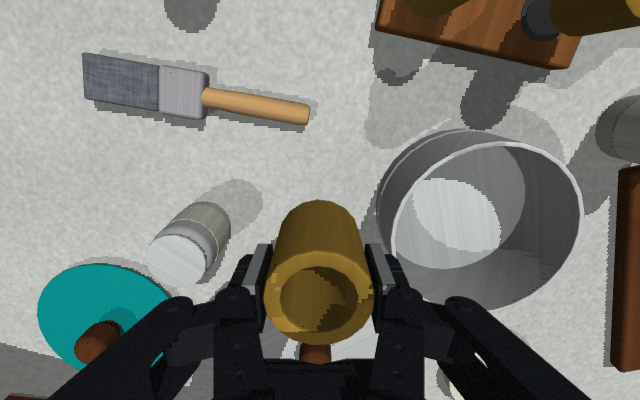

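Emit:
arm_command(rows=[2.6,0,2.9,0,0,0,-1,5.2,0,5.8,0,0,0,-1,7.8,0,8.7,0,0,0,-1,10.4,0,11.6,0,0,0,-1,13,0,14.5,0,0,0,-1,15.6,0,17.4,0,0,0,-1,18.2,0,20.3,0,0,0,-1,20.4,0,23.3,0,0,0,-1,20.4,1,23.3,0,0,0,-1,20.4,3,23.3,0,0,0,-1,20.4,3.7,23.3,0,0,0,-1,20.4,3.7,23.3,0,0,0,-1])

```text
time: 18.85
ee_pos: [0.6833, 0.07, 0.2022]
tcp_rot: [-90.0, 0.4, 0.1]
wrist_force: [0.0, -0.4, -2.2]
opening: 0.0447
```

```bash
python3 hold.py w19 .6851 .0686;python3 hold.py w19b .6851 .0686
```

```text
top z rel tcp -0.0415 ring [0.683  0.0695 0.019 ] 5103 tcp [0.6837 0.0699 0.2044] F [ 0.   0.6 -1.9] open 0.0448 t 18.9
shift x,z(cm) to pin [ 0.21 -0.09] bottom z 0.1029
top z rel tcp -0.041 ring [0.6834 0.0693 0.0191] 5097 tcp [0.6841 0.0697 0.2061] F [ 0.8 -1.3 -1.2] open 0.045 t 18.95
shift x,z(cm) to pin [ 0.17 -0.07] bottom z 0.105
```

View pics/w19b.png

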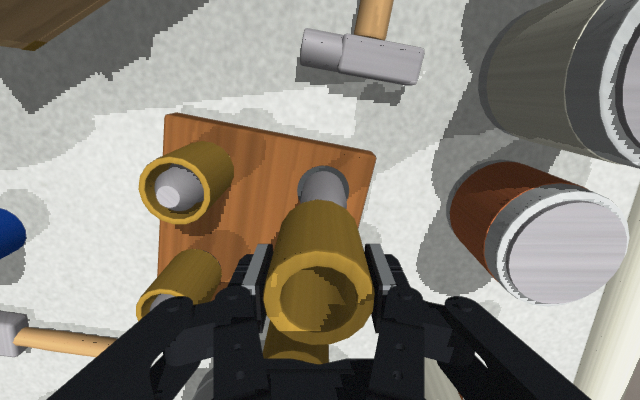

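Emit:
arm_command(rows=[0.17,0,-0.07,0,0,0,-1,0.17,0,-0.07,0,0,0,-1,0.17,1,-0.07,0,0,0,-1,0.17,2,-0.07,0,0,0,-1,0.17,2.8,-0.07,0,0,0,-1,0.17,3.4,-0.07,0,0,0,-1,0.17,3.8,-0.07,0,0,0,-1,0.17,4.1,-0.07,0,0,0,-1,0.17,4.3,-0.07,0,0,0,-1,0.17,4.3,-0.07,0,0,0,-1])

```text
time: 19.78
ee_pos: [0.6862, 0.0695, 0.1631]
tcp_rot: [-90.0, 0.0, 0.1]
wrist_force: [-0.8, 0.2, -2.2]
opening: 0.0446
```

```bash
python3 hold.py w20 .6851 .0686
```

```text
top z rel tcp -0.0395 ring [0.686  0.0689 0.0191] 5080 tcp [0.6863 0.0695 0.1635] F [ 0.1  1.  -2.1] open 0.0446 t 19.8333
shift x,z(cm) to pin [-0.09 -0.03] bottom z 0.064
```

Emit:
arm_command(rows=[-0.08,0.2,-0.03,0,0,0,-1,-0.08,0.45,-0.03,0,0,0,-1,-0.08,0.45,-0.03,0,0,0,-1,-0.08,0.45,-0.03,0,0,0,0.6,-0.08,0.45,-0.03,0,0,0,0.6,-0.08,0.45,-0.03,0,0,0,0.6,-0.08,0.45,-0.03,0,0,0,0.6,-0.08,0.45,-0.03,0,0,0,0.6])

```text
time: 20.5
ee_pos: [0.6856, 0.0692, 0.1592]
tcp_rot: [-90.0, -0.0, 0.1]
wrist_force: [-0.1, 0.4, 0.1]
opening: 0.0683
```

```bash
python3 look.py wrist w21;python3 look.py top t21;python3 look.py side s21;python3 -c "
from h import *
from meas import *
for f in ['w21','t21','s21']:
  P=cloud(np.load(f'pics/{f}.npz'))
  for c in [(.685,.0686),(.667,-.0255),(.5915,.087),(.573,-.007)]:
    b=blob(P,c,.024,.07,.123);
    if len(b): h,e=np.histogram(b[:,2],bins=np.arange(.07,.131,.002));print(f,c,e[h.argmax()])
"
```

```text
20.55 [0.6855 0.0692 0.1591] [-9.e+01 -1.e-02  8.e-02] [ 0.3 -0.3  0.8] 0.0685
20.6 [0.6855 0.0692 0.1591] [-9.e+01 -1.e-02  7.e-02] [-0.8 -0.   0.1] 0.0683
20.65 [0.6855 0.0692 0.1591] [-9.e+01 -0.e+00  7.e-02] [-0.4  0.5 -0.8] 0.0683
w21 (0.685, 0.0686) 0.11600000000000005
w21 (0.667, -0.0255) 0.07
w21 (0.5915, 0.087) 0.08000000000000002
w21 (0.573, -0.007) 0.08000000000000002
t21 (0.667, -0.0255) 0.11800000000000005
t21 (0.573, -0.007) 0.08200000000000002
s21 (0.685, 0.0686) 0.11600000000000005
s21 (0.667, -0.0255) 0.11600000000000005
s21 (0.5915, 0.087) 0.08000000000000002
s21 (0.573, -0.007) 0.08000000000000002
```

View pics/w21.png

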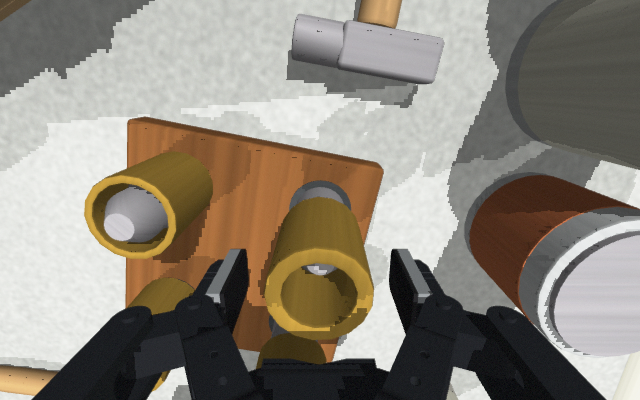

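View pics/s21.png

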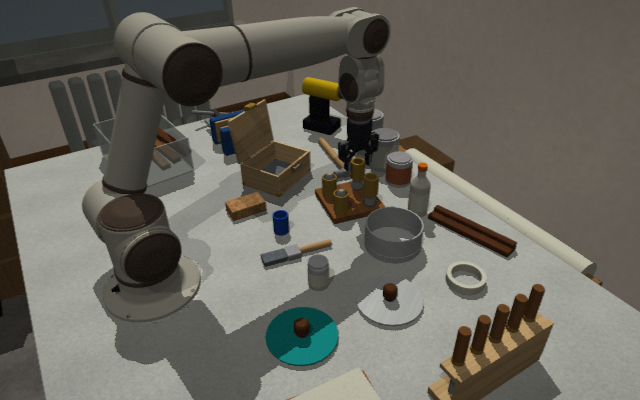

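Emit:
arm_command(rows=[0,0,0,0,0,0,-1,0,0,0,0,0,0,-1,0,0,0,0,0,0,-1,0,0,0,0,0,0,-1,0,0,0,0,0,0,-1,0,-4,0,0,0,0,-1,0,-8,0,0,0,0,-1,0,-11.5,0,0,0,0,-1,0,-11.5,0,0,0,0,-1])

```text
time: 21.4
ee_pos: [0.6863, 0.0693, 0.2822]
tcp_rot: [-89.9, -0.6, 0.1]
wrist_force: [1.5, 0.0, 0.4]
opening: 0.0448
```

```bash
python3 -c "
from h import *
go(.618,-.168,.26);go(.618,-.168,.108)
"
```

```text
now [0.6863 0.0693 0.2822] [-8.994e+01 -5.500e-01  8.000e-02] shift [ -6.88   2.13 -23.72] rot [-0.06  0.08  0.55] rows 6 t 21.4
now [0.6863 0.0693 0.2822] [-8.994e+01 -5.500e-01  8.000e-02] shift [ -7.03  17.33 -23.73] rot [-0.06  0.08  0.55] rows 8 t 21.4
```

Emit:
arm_command(rows=[-1.1,0,-3.9,0,0,0,-1,-2.2,0,-7.8,0,0,0,-1,-3.3,0,-11.7,0,0,0,-1,-4.4,0,-15.6,0,0,0,-1,-5.6,0.8,-19.5,0,0,0,-1,-6.8,1.6,-23.3,0,0,0,-1,-6.8,2,-23.7,0,0,0,-1,-6.8,2,-23.7,0,0,0,-1,-6.8,2,-23.7,0,0,0,-1])

```text
time: 22.15
ee_pos: [0.6176, -0.168, 0.2534]
tcp_rot: [-90.0, 0.1, 0.0]
wrist_force: [1.0, 0.4, -2.2]
opening: 0.0451
```

```bash
python3 hold.py w22 .618 -.168; python3 -c "
from h import *
from fit import *
P=cloud(np.load('pics/w22.npz'))
b=blob(P,(.62,-.201),.1,.072,.080); print('can',len(b),np.round(circ(b[:,:2]),4))
go(.618,-.168,.108)
"
```

```text
top z rel tcp -0.0425 ring [ 0.6174 -0.1683  0.019 ] 4805 tcp [ 0.6179 -0.1672  0.2538] F [ 0.   0.7 -2.6] open 0.0446 t 22.2
shift x,z(cm) to pin [0.06 0.03] bottom z 0.1513
can 1991 [ 0.6201 -0.1997  0.0761]
now [ 0.6179 -0.1672  0.2538] [-8.997e+01  2.000e-02  9.000e-02] shift [ 1.000e-02  1.458e+01 -8.000e-02] rot [-0.03  0.09 -0.02] rows 4 t 22.2
```

View pics/w22.png

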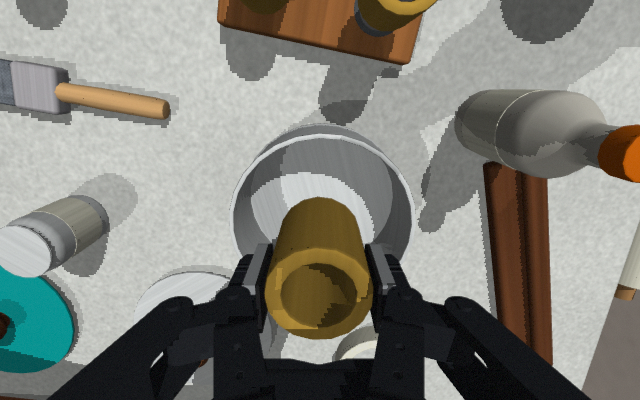

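Emit:
arm_command(rows=[0.1,4,0,0,0,0,-1,0.2,8,0,0,0,0,-1,0.2,11.5,0,0,0,0,-1,0.2,13.5,0,0,0,0,-1,0.2,14.5,0,0,0,0,-1,0.2,14.5,0,0,0,0,-1,0.2,14.5,0,0,0,0,-1])

```text
time: 22.78
ee_pos: [0.6206, -0.1669, 0.11]
tcp_rot: [-90.0, -0.1, 0.2]
wrist_force: [-0.1, 0.0, -0.7]
opening: 0.0445
```

```bash
python3 hold.py w23 .62 -.168
```

```text
top z rel tcp -0.0424 ring [ 0.6204 -0.1674  0.0191] 4921 tcp [ 0.6207 -0.1672  0.1106] F [ 1.1  0.1 -1.1] open 0.0447 t 22.8333
shift x,z(cm) to pin [-0.04 -0.06] bottom z 0.0082
```

Emit:
arm_command(rows=[0,0.3,0,0,0,0,-1,0,0.3,0,0,0,0,-1,0,0.3,0,0,0,0,0.3,0,0.3,0,0,0,0,0.3,0,0.3,0,0,0,0,0.3,0,0.3,0,0,0,0,0.3,0,-3.5,0,0,0,0,0.3,0,-7.5,0,0,0,0,0.3,0,-11.5,0,0,0,0,0.6,0,-14,0,0,0,0,1,0,-14,0,0,0,0,1])

```text
time: 23.75
ee_pos: [0.621, -0.1683, 0.2564]
tcp_rot: [-90.1, -0.5, 0.1]
wrist_force: [0.5, -0.1, 1.0]
opening: 0.0852
```

```bash
python3 look.py wrist w24; python3 -c "
from h import *
go(.667,-.0255,.26);go(.667,-.0255,.159)"
```

```text
23.8 [ 0.6207 -0.1682  0.253 ] [-9.009e+01 -3.500e-01  7.000e-02] [ 0.3 -0.7 -0.8] 0.0853
now [ 0.6207 -0.1682  0.253 ] [-9.009e+01 -3.500e-01  7.000e-02] shift [ 4.65 -0.69 14.27] rot [0.09 0.07 0.35] rows 4 t 23.8
now [ 0.6207 -0.1682  0.253 ] [-9.009e+01 -3.500e-01  7.000e-02] shift [ 4.59  9.41 14.28] rot [0.09 0.07 0.35] rows 5 t 23.8
```

View pics/w24.png

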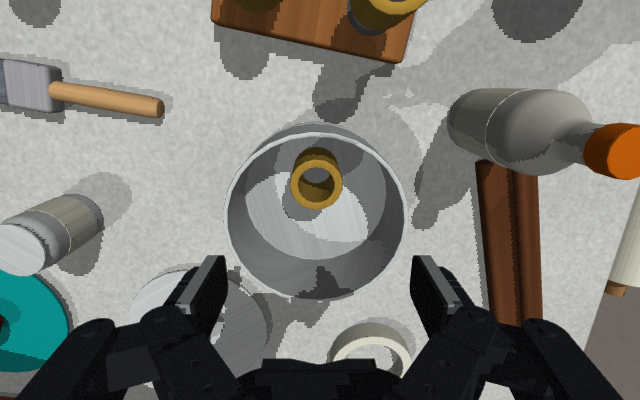

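Standing in the canister. Next the tight one on pin 2.

Emit:
arm_command(rows=[1.2,-0.7,3.8,0,0,0,1,2.4,-0.7,7.6,0,0,0,1,3.6,-0.7,11.4,0,0,0,1,4.6,-0.7,14.3,0,0,0,1,4.6,-0.7,14.3,0,0,0,1,4.6,-0.7,14.3,0,0,0,1])

```text
time: 24.3
ee_pos: [0.6657, -0.0231, 0.2543]
tcp_rot: [-90.0, 0.1, 0.2]
wrist_force: [0.1, -0.1, -0.2]
opening: 0.0858
```

```bash
python3 look.py wrist w25;python3 -c "
from h import *
from meas import *
P=cloud(np.load('pics/w25.npz'))
x=ferr(P,(.667,-.0255),.118);print(x)
go(x[0][0],x[0][1],.159)
"
```

```text
24.35 [ 0.6655 -0.0244  0.2547] [-90.01   0.11   0.15] [-0.7  0.4 -0.5] 0.0855
(array([ 0.66703489, -0.02541022,  0.01911567]), 1895, np.float64(0.11744889809792264), array([0.01564865, 0.02235123]))
now [ 0.6655 -0.0244  0.2547] [-90.01   0.11   0.15] shift [ 0.17  9.57 -0.1 ] rot [ 0.01  0.15 -0.11] rows 3 t 24.35
```

Emit:
arm_command(rows=[0.15,3,-0.1,0,0,0,0.6,0.15,6,-0.1,0,0,0,0.6,0.15,8.5,-0.1,0,0,0,0.6,0.15,9.6,-0.1,0,0,0,0.6,0.15,9.6,-0.1,0,0,0,0.6,0.15,9.6,-0.1,0,0,0,-1,0.15,9.6,-0.1,0,0,0,-1,0.15,9.6,-0.1,0,0,0,-1,0.15,9.6,-0.1,0,0,0,-1,0.15,9.6,-0.1,0,0,0,-1,0.15,9.6,-0.1,0,0,0,-1])

```text
time: 25.27
ee_pos: [0.6676, -0.0261, 0.1622]
tcp_rot: [-90.0, -0.2, 0.1]
wrist_force: [-1.7, -2.3, 6.6]
opening: 0.0452
```

Emit:
arm_command(rows=[0,-4,0,0,0,0,-1,0,-8,0,0,0,0,-1,0,-10,-1,0,0,0,-1,-1,-10,-5,0,0,0,-1,-2,-10,-9,0,0,0,-1,-3,-10,-13,0,0,0,-1,-4,-10,-17,0,0,0,-1,-4.7,-10,-20.8,0,0,0,-1,-4.7,-10,-20.8,0,0,0,-1,-4.7,-10,-20.8,0,0,0,-1])

```text
time: 26.1
ee_pos: [0.6199, -0.2361, 0.2603]
tcp_rot: [-90.0, -0.0, -0.1]
wrist_force: [0.6, 0.4, -1.9]
opening: 0.0456
```

```bash
python3 hold.py w26 .62 -.233
```

```text
top z rel tcp -0.0451 ring [ 0.6198 -0.235   0.0191] 4763 tcp [ 0.6203 -0.2346  0.2602] F [ 1.3 -0.3 -2.8] open 0.0453 t 26.15
shift x,z(cm) to pin [0.02 0.2 ] bottom z 0.1552
```

View pics/w26.png

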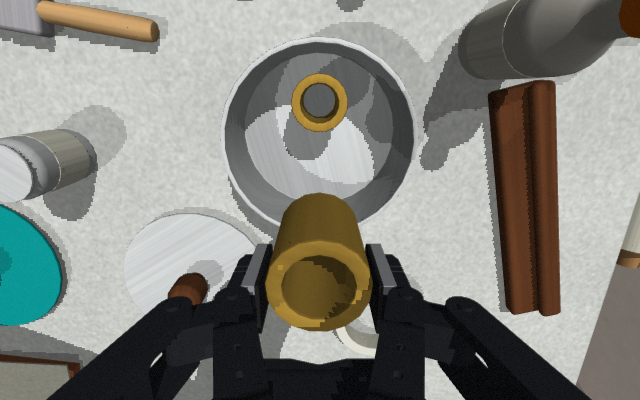

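Emit:
arm_command(rows=[0,4,0.2,0,0,0,-1,0,8,0.2,0,0,0,-1,0,11.5,0.2,0,0,0,-1,0,13.5,0.2,0,0,0,-1,0,14.8,0.2,0,0,0,-1,0,14.8,0.2,0,0,0,-1,0,14.8,0.2,0,0,0,-1])

```text
time: 26.73
ee_pos: [0.621, -0.2309, 0.1127]
tcp_rot: [-90.0, -0.0, 0.2]
wrist_force: [0.8, 0.2, -1.3]
opening: 0.0454
```

```bash
python3 hold.py w27 .62 -.233
```

```text
top z rel tcp -0.0451 ring [ 0.6209 -0.2297  0.0191] 4768 tcp [ 0.6213 -0.2313  0.1134] F [ 0.7 -0.4 -2.5] open 0.0454 t 26.7833
shift x,z(cm) to pin [-0.09 -0.33] bottom z 0.0084
```

Emit:
arm_command(rows=[0,0.2,-0.2,0,0,0,-1,0,0.35,-0.2,0,0,0,-1,0,0.35,-0.2,0,0,0,0.3,0,0.35,-0.2,0,0,0,0.3,0,0.35,-0.2,0,0,0,0.3,0,0.35,-0.2,0,0,0,0.3,0,-3.5,-0.2,0,0,0,0.3,0,-7.5,-0.2,0,0,0,0.3,0,-11.5,-0.2,0,0,0,0.6,0,-15,-0.2,0,0,0,1,0,-15,-0.2,0,0,0,1])

```text
time: 27.7
ee_pos: [0.6215, -0.2343, 0.2711]
tcp_rot: [-90.2, -0.6, 0.1]
wrist_force: [0.9, 0.9, 1.1]
opening: 0.0853
```

```bash
python3 look.py wrist w28; python3 -c "
from h import *
go(.592,.087,.26)"
```

```text
27.75 [ 0.6214 -0.2343  0.2673] [-9.016e+01 -4.300e-01  7.000e-02] [-0.1  0.1 -1.2] 0.0855
now [ 0.6214 -0.2343  0.2673] [-9.016e+01 -4.300e-01  7.000e-02] shift [-2.91  0.62 32.14] rot [0.16 0.07 0.43] rows 8 t 27.75
```

View pics/w28.png

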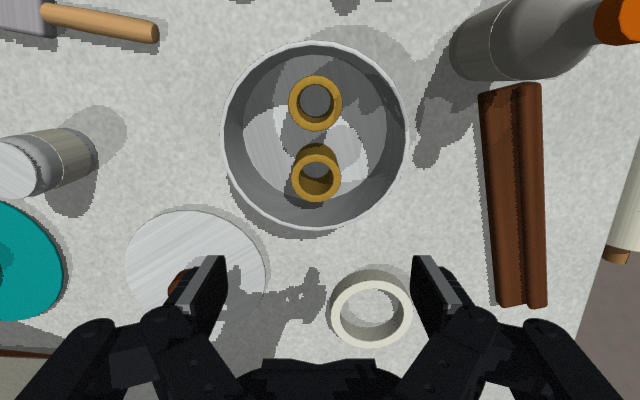

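Emit:
arm_command(rows=[-0.4,0,4,0,0,0,1,-0.8,0,8,0,0,0,1,-1.2,0,12,0,0,0,1,-1.6,0,16,0,0,0,1,-2,0,20,0,0,0,1,-2.4,0,24,0,0,0,1,-2.8,0.6,28,0,0,0,1,-2.9,0.6,32.1,0,0,0,1,-2.9,0.6,32.1,0,0,0,1,-2.9,0.6,32.1,0,0,0,1])

```text
time: 28.58
ee_pos: [0.5904, 0.0892, 0.255]
tcp_rot: [-90.0, 0.1, 0.3]
wrist_force: [0.8, -0.7, 0.6]
opening: 0.0853
```

```bash
python3 look.py wrist w29;python3 -c "
from h import *
from meas import *
P=cloud(np.load('pics/w29.npz'))
x=ferr(P,(.592,.087),.082);print(x)
go(x[0][0],x[0][1],.123)
"
```

```text
28.6333 [0.5907 0.0878 0.2552] [-9.002e+01  6.000e-02  1.800e-01] [-0.9  0.1 -0.3] 0.0854
(array([0.59152383, 0.08589239, 0.01864373]), 1503, np.float64(0.08157332078335883), array([0.01029134, 0.0230205 ]))
now [0.5907 0.0878 0.2552] [-9.002e+01  6.000e-02  1.800e-01] shift [ 0.1  13.22 -0.19] rot [ 0.02  0.18 -0.06] rows 4 t 28.63
```

View pics/w29.png

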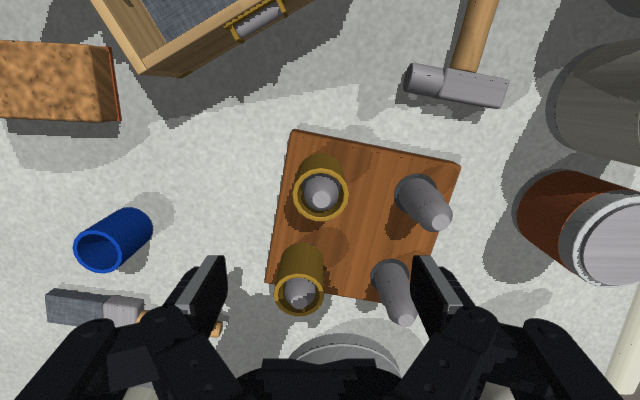

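Emit:
arm_command(rows=[0.1,4,-0.1,0,0,0,0.7,0.1,8,-0.1,0,0,0,0.6,0.1,11,-0.1,0,0,0,0.6,0.1,13.1,-0.1,0,0,0,0.6,0.1,13.1,-0.1,0,0,0,0.6,0.1,13.1,-0.1,0,0,0,-1,0.1,13.1,-0.1,0,0,0,-1,0.1,13.1,-0.1,0,0,0,-1,0.1,13.1,-0.1,0,0,0,-1,0.1,13.1,-0.1,0,0,0,-1,0.1,13.1,-0.1,0,0,0,-1])

```text
time: 29.55
ee_pos: [0.5928, 0.0859, 0.1269]
tcp_rot: [-90.0, -0.2, 0.1]
wrist_force: [0.1, -2.8, 6.9]
opening: 0.0446
```

Emit:
arm_command(rows=[0,-4,0,0,0,0,-1,0,-8,0,0,0,0,-1,0,-11,0,0,0,0,-1,0,-13.5,0,0,0,0,-1,0,-13.5,0,0,0,0,-1,0,-13.5,0,0,0,0,-1])

```text
time: 30.05
ee_pos: [0.5925, 0.0863, 0.2615]
tcp_rot: [-90.0, -0.2, 0.1]
wrist_force: [0.1, 0.5, -2.8]
opening: 0.0443
```

```bash
python3 hold.py w30 .592 .087; python3 look.py top t30; python3 - <<'E'
from meas import *
for f in ["top0","t30"]:
    pass
P=cloud(np.load('pics/t30.npz'))
# outer contour of rim, between z .072-.083
m=(np.abs(P[...,0]-.5)<.2)&(P[...,1]>.12)&(P[...,1]<.42)&(P[...,2]>.073)&(P[...,2]<.083)
im=cv2.imread("pics/t30.png"); im[m]=(0,0,255); cv2.imwrite("pics/t30m.png",cv2.resize(im[80:280,100:300],(800,600)))
P=cloud(np.load('pics/w30.npz'))
m=(P[...,2]>.074)&(P[...,2]<.083)&(P[...,1]>.12); im=cv2.imread("pics/w30.png"); im[m]=(0,0,255); cv2.imwrite("pics/w30m.png",im)
E
```

```text
top z rel tcp -0.0437 ring [0.5924 0.0881 0.0203] 3121 tcp [0.592  0.0862 0.2597] F [-1.  -0.7 -3. ] open 0.0442 t 30.1
shift x,z(cm) to pin [-0.04 -0.11] bottom z 0.156
30.15 [0.5917 0.0861 0.2586] [-9.001e+01  9.000e-02  8.000e-02] [-0.   0.8 -2.6] 0.0445
```

View pics/t30m.png

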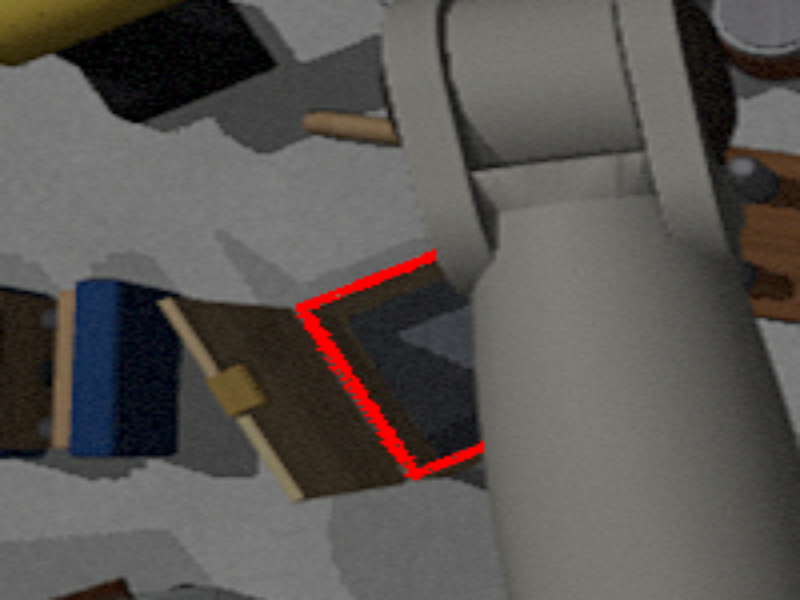

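View pics/w30m.png

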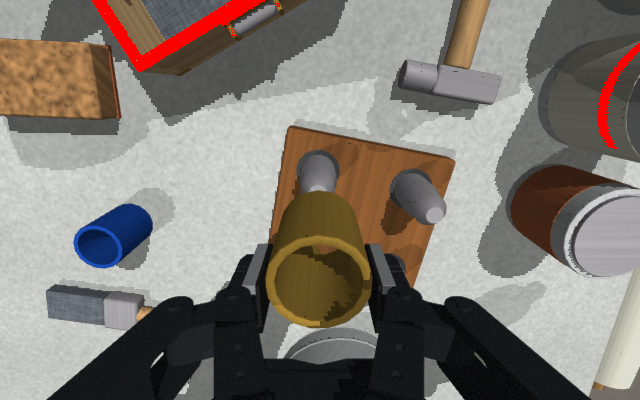

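```bash
python3 -c "
from h import *
go(.50,.20,.27)"
```

```text
now [0.5917 0.0861 0.2586] [-9.001e+01  9.000e-02  8.000e-02] shift [-9.16 -1.12 11.4 ] rot [ 0.01  0.08 -0.09] rows 4 t 30.15
```

Emit:
arm_command(rows=[-2.5,-0.5,3,0,0,0,-1,-5,-1,6,0,0,0,-1,-7.5,-1,9,0,0,0,-1,-9.2,-1,11.4,0,0,0,-1,-9.2,-1,11.4,0,0,0,-1,-9.2,-1,11.4,0,0,0,-1])

```text
time: 30.65
ee_pos: [0.4986, 0.201, 0.2685]
tcp_rot: [-90.0, 0.1, 0.2]
wrist_force: [-0.6, -0.3, -1.5]
opening: 0.0447
```

```bash
python3 hold.py w31 .5 .2; python3 - <<'E'
from meas import *
P=cloud(np.load('pics/w31.npz'))
m=(P[...,2]>.075)&(P[...,2]<.082)&(P[...,1]>.12)&(P[...,0]<.66); im=cv2.imread("pics/w31.png"); im[m]=(0,0,255); cv2.imwrite("pics/w31m.png",im)
E
```

```text
top z rel tcp -0.0461 ring [0.4986 0.2026 0.0201] 2921 tcp [0.4993 0.2002 0.2686] F [ 0.3  0.4 -2.3] open 0.0442 t 30.7
shift x,z(cm) to pin [ 0.14 -0.26] bottom z 0.1626
```

View pics/w31m.png

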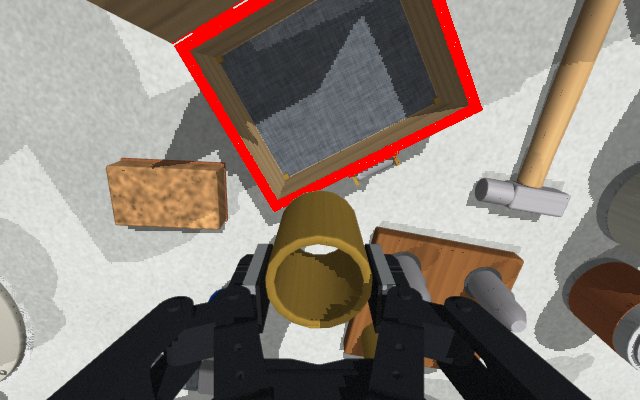

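```bash
python3 - <<'E'
from meas import *
d=np.load('pics/w31.npz');P=cloud(d)
A,B,C=[ray(d,u,v,.078)[:2] for u,v in [(275,211),(481,108),(176,44)]]
print(A,B,C,np.linalg.norm(B-A),np.linalg.norm(C-A))
m=(P[...,2]>.075)&(P[...,2]<.082)&(P[...,1]>.12)&(P[...,0]<.66); q=P[m][:,:2]
def res(p):
    c,s=np.cos(p[2]),np.sin(p[2]); l=(q-p[:2])@np.array([[c,-s],[s,c]])
    # ring between half sizes 87..95 , 67..75 : distance to centreline
    dx=np.abs(np.abs(l[:,0])-.091); dy=np.abs(np.abs(l[:,1])-.071)
    return np.minimum(dx,dy)
ex=(B-A)/np.linalg.norm(B-A); ey=np.array([-ex[1],ex[0]])
c0=A+ex*.095+ey*.075
s=least_squares(res,[*c0,np.arctan2(ex[1],ex[0])],loss='soft_l1',f_scale=.003)
print(c0,s.x[:2],np.degrees(s.x[2]),np.mean(s.fun))
x=s.x; c,sn=np.cos(x[2]),np.sin(x[2]); ex=np.array([c,sn]);ey=np.array([-sn,c])
for l in [(-.04,-.025),(.04,-.025),(0,0)]: print(l,x[:2]+l[0]*ex+l[1]*ey)
E
```

```text
[0.4603331 0.1776119] [0.6254101  0.26521632] [0.39207812 0.31011174] 0.18688218682157484 0.14904680080679392
[0.509091   0.28839396] [0.50840252 0.28683487] 27.293988009882398 0.0021928649824701366
(-0.04, -0.025) [0.48431982 0.24627598]
(0.04, -0.025) [0.55541304 0.28296048]
(0, 0) [0.50840252 0.28683487]
```

```bash
python3 - <<'E'
from h import *
print(np.round(sensors.get_obs()["q"],1))
x=np.array([.5085,.287]);c,s=np.cos(np.radians(27.3)),np.sin(np.radians(27.3)); ex=np.array([c,s]);ey=np.array([-s,c])
for l in [(-.04,-.015),(.04,-.015)]:
    p=x+l[0]*ex+l[1]*ey; print(p); go(*p,.25,-62.7)
E
```

```text
[ 21.9   2.8   3.9  91.2  -0.  111.7]
[0.47983505 0.25532476]
now [0.4993 0.2002 0.2686] [-90.05   0.1    0.16] shift [-1.93  1.86  5.52] rot [ 1.000e-01  6.286e+01 -6.000e-02] rows 9 t 30.7
[0.55092443 0.29201672]
now [0.4993 0.2002 0.2686] [-90.05   0.1    0.16] shift [5.19 1.84 9.17] rot [ 1.000e-01  6.286e+01 -6.000e-02] rows 9 t 30.7
```

Emit:
arm_command(rows=[-0.5,0,1,0,7,0,-1,-1,0,2,0,14,0,-1,-1.3,0,3,0,21,0,-1,-1.6,0,4,0,28,0,-1,-1.9,0,5,0,35,0,-1,-1.9,0,5.5,0,42,0,-1,-1.9,0,5.5,0,45,0,-1,-1.9,0,5.5,0,45,0,-1,-1.9,0,5.5,0,45,0,-1])

```text
time: 31.45
ee_pos: [0.4812, 0.2541, 0.2691]
tcp_rot: [-90.1, 0.0, -44.9]
wrist_force: [0.1, 0.3, -2.3]
opening: 0.0441
```

```bash
python3 hold.py w32 .480 .2553
```

```text
top z rel tcp -0.046 ring [0.4833 0.255  0.0202] 3018 tcp [0.4812 0.2542 0.2693] F [-0.   0.  -1.5] open 0.0446 t 31.5
shift x,z(cm) to pin [-0.33  0.03] bottom z 0.1633
```

View pics/w32.png

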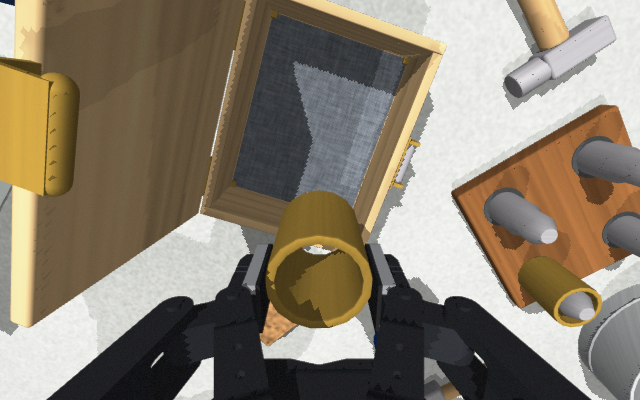

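Emit:
arm_command(rows=[-0.2,4,-0.2,0,0,0,-1,-0.2,8,-0.2,0,0,0,-1,-0.2,11.5,-0.2,0,0,0,-1,-0.2,14,-0.2,0,0,0,-1,-0.2,15.2,-0.2,0,0,0,-1,-0.2,15.2,-0.2,0,0,0,-1,-0.2,15.2,-0.2,0,0,0,-1])

```text
time: 32.08
ee_pos: [0.4783, 0.2548, 0.1187]
tcp_rot: [-90.0, -0.0, -44.9]
wrist_force: [0.7, 0.7, -1.0]
opening: 0.0443
```

```bash
python3 hold.py w33 .480 .2553
```

```text
top z rel tcp -0.0465 ring [0.4806 0.2557 0.0203] 3108 tcp [0.4787 0.2551 0.1196] F [ 0.  -0.3 -1.8] open 0.0448 t 32.1333
shift x,z(cm) to pin [-0.06 -0.04] bottom z 0.0131
```

View pics/w33.png

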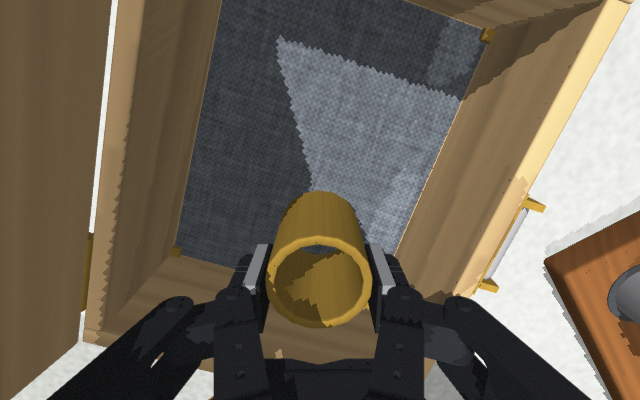

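Emit:
arm_command(rows=[0,0.2,0,0,0,0,-1,0,0.4,0,0,0,0,-1,0,0.4,0,0,0,0,0.3,0,0.4,0,0,0,0,0.3,0,0.4,0,0,0,0,0.3,0,0.4,0,0,0,0,0.3,0,-3.5,0,0,0,0,0.3,0,-7.5,0,0,0,0,0.3,0,-11.5,0,0,0,0,0.6,0,-14.5,0,0,0,0,1,0,-14.5,0,0,0,0,1])

```text
time: 33.05
ee_pos: [0.4791, 0.2556, 0.2703]
tcp_rot: [-89.5, -0.2, -44.9]
wrist_force: [0.8, 0.5, 0.1]
opening: 0.0848
```

```bash
python3 look.py wrist w34; python3 -c "
from h import *
go(.573,-.007,.26,-45)"
```

```text
33.1 [0.4789 0.2554 0.2671] [-89.64  -0.11 -44.92] [ 0.8  0.6 -1.3] 0.0853
now [0.4789 0.2554 0.2671] [-89.64  -0.11 -44.92] shift [ 25.2    0.68 -11.94] rot [-0.36  0.08  0.11] rows 7 t 33.1
```

View pics/w34.png

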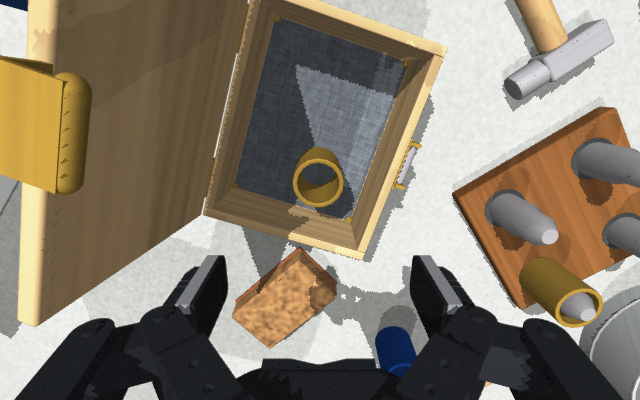

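Standing in the case, left side. Fetch the last one.

Emit:
arm_command(rows=[3.7,0,-1.7,0,0,0,1,7.4,0,-3.4,0,0,0,1,11.1,0,-5.1,0,0,0,1,14.8,0,-6.8,0,0,0,1,18.5,0,-8.5,0,0,0,1,22.2,0.6,-10.4,0,0,0,1,25.2,0.6,-11.9,0,0,0,1,25.2,0.6,-11.9,0,0,0,1,25.2,0.6,-11.9,0,0,0,1])

```text
time: 33.85
ee_pos: [0.5723, -0.009, 0.2555]
tcp_rot: [-90.1, 0.1, -45.1]
wrist_force: [-0.5, 1.2, -1.2]
opening: 0.0854
```

```bash
python3 look.py wrist w35;python3 -c "
from h import *
from meas import *
P=cloud(np.load('pics/w35.npz'))
b=blob(P,(.573,-.007),.027,.0795,.0835);x=circ(b[:,:2]);print(x,len(b))
go(.573,-.007,.123,-45)
"
```

```text
33.9 [ 0.5721 -0.0078  0.2559] [-9.006e+01  8.000e-02 -4.501e+01] [-1.2  0.6  0.6] 0.0857
[ 0.57262196 -0.00827683  0.01969641] 1107
now [ 0.5721 -0.0078  0.2559] [-9.006e+01  8.000e-02 -4.501e+01] shift [ 0.02 13.29  0.13] rot [ 0.06 -0.01 -0.08] rows 4 t 33.9
```

View pics/w35.png

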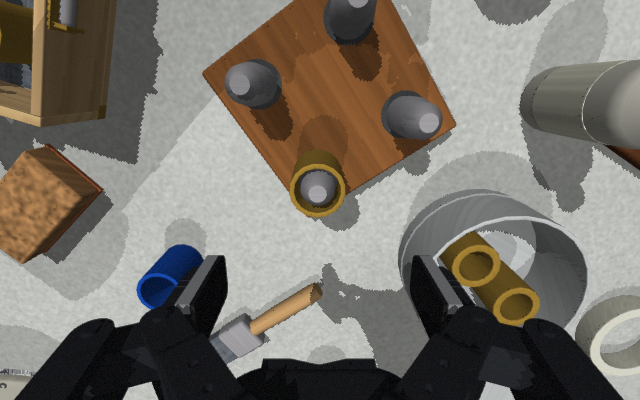

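Emit:
arm_command(rows=[0,4,0.1,0,0,0,0.7,0,8,0.1,0,0,0,0.6,0,11,0.1,0,0,0,0.6,0,13.2,0.1,0,0,0,0.6,0,13.2,0.1,0,0,0,0.6,0,13.2,0.1,0,0,0,-1,0,13.2,0.1,0,0,0,-1,0,13.2,0.1,0,0,0,-1,0,13.2,0.1,0,0,0,-1,0,13.2,0.1,0,0,0,-1,0,13.2,0.1,0,0,0,-1])

```text
time: 34.82
ee_pos: [0.5739, -0.0063, 0.127]
tcp_rot: [-89.8, -0.1, -44.9]
wrist_force: [-0.7, 2.5, 7.8]
opening: 0.0442
```

Emit:
arm_command(rows=[0,-4,0,0,0,0,-1,0,-8,0,0,0,0,-1,0,-11,0,0,0,0,-1,0,-13.5,0,0,0,0,-1,0,-13.5,0,0,0,0,-1,0,-13.5,0,0,0,0,-1])

```text
time: 35.32
ee_pos: [0.5736, -0.0067, 0.2617]
tcp_rot: [-89.9, -0.1, -44.9]
wrist_force: [0.0, -0.6, -3.8]
opening: 0.0439
```

```bash
python3 hold.py w36 .5510 .2930; python3 -c "
from h import *
go(.551,.293,.265,-45)"
```

```text
top z rel tcp -0.044 ring [ 0.5735 -0.0082  0.0203] 3170 tcp [ 0.5731 -0.0067  0.2598] F [-0.5 -0.4 -2.8] open 0.0443 t 35.3667
shift x,z(cm) to pin [-2.25 30.12] bottom z 0.1558
now [ 0.5731 -0.0067  0.2598] [-8.999e+01 -2.000e-02 -4.493e+01] shift [-22.73  -0.52  19.65] rot [-0.01  0.07  0.02] rows 8 t 35.37
```

Emit:
arm_command(rows=[-3,0,2.6,0,0,0,-1,-6,0,5.2,0,0,0,-1,-9,0,7.8,0,0,0,-1,-12,0,10.4,0,0,0,-1,-15,0,13,0,0,0,-1,-18,0,15.6,0,0,0,-1,-21,0,18.2,0,0,0,-1,-22.7,-0.5,19.7,0,0,0,-1,-22.7,-0.5,19.7,0,0,0,-1,-22.7,-0.5,19.7,0,0,0,-1])

```text
time: 36.2
ee_pos: [0.5507, 0.2943, 0.2628]
tcp_rot: [-90.2, 0.0, -44.8]
wrist_force: [0.4, -0.7, -2.5]
opening: 0.0441
```

```bash
python3 hold.py w37 .5510 .2930
```

```text
top z rel tcp -0.0462 ring [0.5505 0.2926 0.0204] 3310 tcp [0.551  0.2932 0.2631] F [-0.1 -0.4 -2.8] open 0.0443 t 36.25
shift x,z(cm) to pin [0.05 0.04] bottom z 0.1569
```

View pics/w37.png

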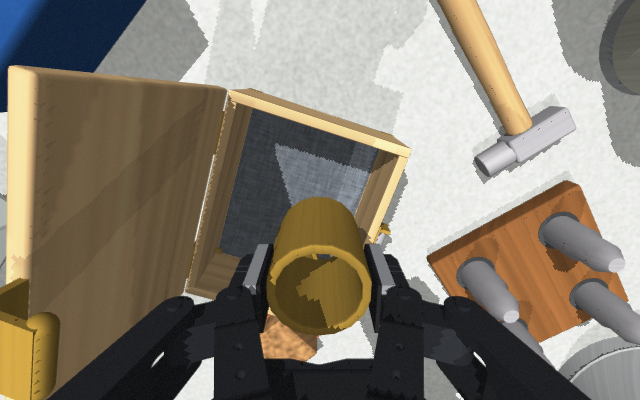

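Emit:
arm_command(rows=[0,4,0,0,0,0,-1,0,8,0,0,0,0,-1,0,11,0,0,0,0,-1,0,13.5,0,0,0,0,-1,0,14.6,0,0,0,0,-1,0,14.6,0,0,0,0,-1,0,14.6,0,0,0,0,-1])

```text
time: 36.83
ee_pos: [0.5517, 0.2924, 0.1196]
tcp_rot: [-90.0, -0.0, -45.0]
wrist_force: [0.2, 0.2, -1.1]
opening: 0.0442
```

```bash
python3 hold.py w38 .5510 .2930
```

```text
top z rel tcp -0.047 ring [0.5516 0.2909 0.0202] 3078 tcp [0.5521 0.2929 0.1207] F [ 0.3 -0.4 -1.4] open 0.0438 t 36.8833
shift x,z(cm) to pin [-0.06  0.21] bottom z 0.0136
```

Emit:
arm_command(rows=[0,0.2,0,0,0,0,-1,0,0.4,0,0,0,0,-1,0,0.4,0,0,0,0,0.3,0,0.4,0,0,0,0,0.3,0,0.4,0,0,0,0,0.3,0,0.4,0,0,0,0,0.3,0,-3.5,0,0,0,0,0.3,0,-7.5,0,0,0,0,0.3,0,-11.5,0,0,0,0,0.6,0,-15.5,0,0,0,0,-1,0,-15.5,0,0,0,0,-1])

```text
time: 37.8
ee_pos: [0.5525, 0.2938, 0.2835]
tcp_rot: [-89.3, -0.2, -44.9]
wrist_force: [1.8, -0.5, 0.7]
opening: 0.045
```

```bash
python3 look.py wrist w39; python3 look.py side s39; python3 - <<'E'
from meas import *
c,s=np.cos(np.radians(27.3)),np.sin(np.radians(27.3)); ex=np.array([c,s]);ey=np.array([-s,c]);x0=np.array([.5085,.287])
for f in ['w39','s39']:
    P=cloud(np.load(f'pics/{f}.npz')); q=P.reshape(-1,3); l=np.c_[(q[:,:2]-x0)@ex,(q[:,:2]-x0)@ey,q[:,2]]
    m=(abs(l[:,0])<.09)&(l[:,1]>.075)&(l[:,1]<.2)&(l[:,2]>.1)&(l[:,2]<.3); b=l[m]; print(f,len(b),np.percentile(b[:,1],[1,50,99]),np.percentile(b[:,2],[1,99]))
    # highest points
    t=b[b[:,2]>np.percentile(b[:,2],95)]; print(t.mean(0))
    A=np.c_[b[:,2]-.0785,np.ones(len(b))]; print("fit y=a(z-.0785)+b",np.linalg.lstsq(A,b[:,1],rcond=None)[0])
E
```

```text
37.85 [0.5524 0.2938 0.2796] [-89.54  -0.14 -44.92] [-0.1  0.5 -0.7] 0.0374
37.9 [0.552  0.2935 0.2764] [-8.977e+01 -7.000e-02 -4.492e+01] [ 0.1 -0.3 -0.2] 0.0296
w39 38303 [0.07635705 0.09043863 0.10342334] [0.1039045  0.24767252]
[0.00060928 0.08095487 0.24720786]
fit y=a(z-.0785)+b [0.10404365 0.07790118]
s39 1468 [0.07607451 0.08857521 0.10267061] [0.10193213 0.24718983]
[-0.01056816  0.0907767   0.24008883]
fit y=a(z-.0785)+b [0.12301619 0.0773111 ]
```

View pics/w39.png

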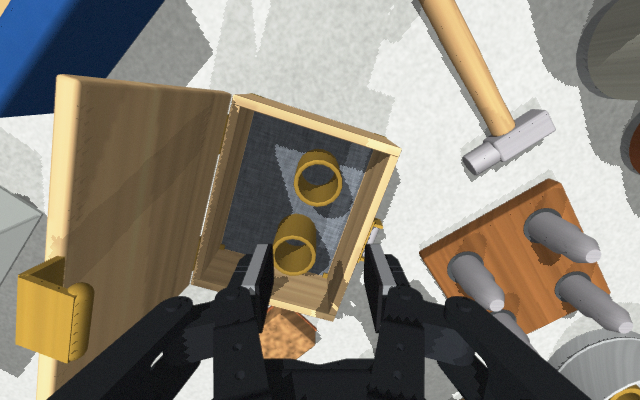

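View pics/s39.png

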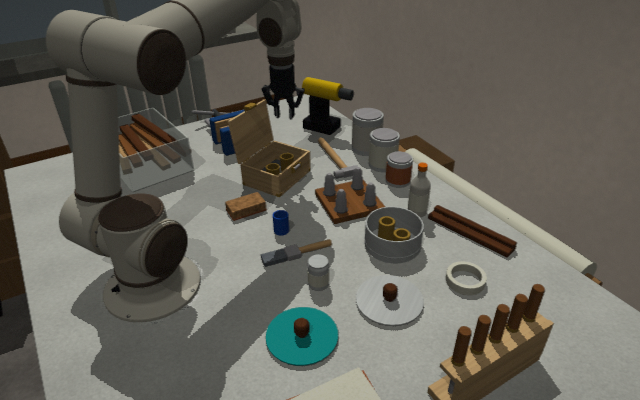

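```bash
cat >> h.py <<'E'
X0=np.array([.5085,.287]);_a=np.radians(27.3);EX=np.array([np.cos(_a),np.sin(_a)]);EY=np.array([-np.sin(_a),np.cos(_a)])
def loc(P):
    return np.concatenate([((P[...,:2]-X0)@EX)[...,None],((P[...,:2]-X0)@EY)[...,None],P[...,2:3]],-1)
def gol(lx,ly,z,yaw=27.3):
    w=X0+lx*EX+ly*EY; print("world",w.round(3)); go(*w,z,yaw)
E
python3 - <<'E'
from h import *
d=imaging.camera("top"); np.savez("pics/t40.npz",**d)
l=loc(cloud(d)).reshape(-1,3)
m=(l[:,1]>.12)&(l[:,1]<.3)&(abs(l[:,0])<.12)&(l[:,2]>.03)
b=l[m]; print(len(b))
for lo in np.arange(.12,.3,.02):
    k=(b[:,1]>=lo)&(b[:,1]<lo+.02)
    if k.any(): print(round(lo,2),k.sum(),b[k][:,2].max(),b[k][:,0].min(),b[k][:,0].max())
m=(abs(l[:,0])<.1)&(l[:,1]>.06)&(l[:,1]<.13)&(l[:,2]>.2); print(np.c_[l[m].min(0),l[m].max(0)])
gol(0,.15,.37)
E
```

```text
6
0.28 6 0.13156254811348767 -0.10477954055773404 -0.09959698179275957Traceback (most recent call last):
  File "<stdin>", line 9, in <module>
    return umr_minimum(a, axis, None, out, keepdims, initial, where)
ValueError: zero-size array to reduction operation minimum which has no identity
```

```bash
python3 -c "
from h import *
gol(0,.15,.37)"
```

```text
world [0.44 0.42]
now [0.5516 0.2933 0.2742] [-8.995e+01 -2.000e-02 -4.492e+01] shift [-16.88  -9.58   1.1 ] rot [-3.000e-02 -7.222e+01  4.000e-02] rows 11 t 37.95
```

Emit:
arm_command(rows=[0,-4,0,0,-7,0,-1,0,-8,0,0,-14,0,-1,0,-9.6,0,0,-21,0,-1,-3,-9.6,0,0,-28,0,-1,-6,-9.6,0.3,0,-35,0,-1,-9,-9.6,0.5,0,-42,0,-1,-12,-9.6,0.7,0,-49,0,-1,-15,-9.6,0.9,0,-56,0,-1,-16.9,-9.6,1.1,0,-63,0,-1,-16.9,-9.6,1.1,0,-70,0,-1,-16.9,-9.6,1.1,0,-72.2,0,-1,-16.9,-9.6,1.1,0,-72.2,0,-1])

```text
time: 38.95
ee_pos: [0.439, 0.4207, 0.368]
tcp_rot: [-90.1, 0.2, 27.4]
wrist_force: [0.5, 0.2, -0.1]
opening: 0.0001
```

```bash
python3 look.py wrist w41; python3 look.py side s41; python3 -c "
from h import *
gol(0,.15,.27)"
```

```text
39.0 [0.4393 0.4205 0.3682] [-90.04   0.15  27.23] [-0.7 -0.  -0.3] 0.0003
39.05 [0.4395 0.4203 0.3686] [-90.04   0.12  27.17] [ 0.3 -0.6  0.4] -0.0
world [0.44 0.42]
now [0.4395 0.4203 0.3686] [-90.04   0.12  27.17] shift [ 0.04  9.86 -0.  ] rot [ 0.04 -0.13 -0.12] rows 3 t 39.05
```

View pics/w41.png

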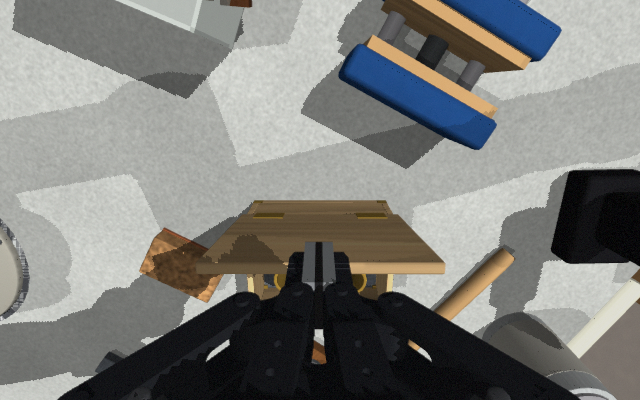

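View pics/s41.png

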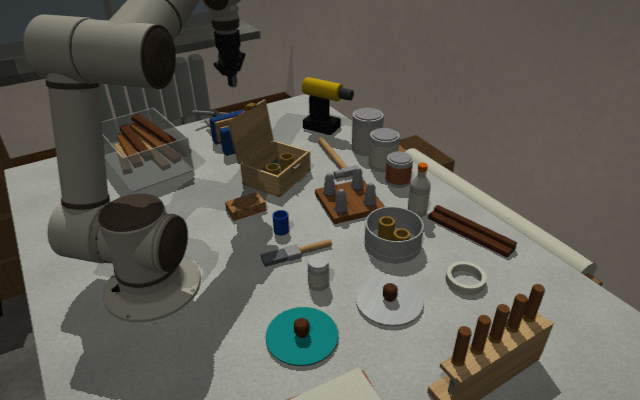

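Emit:
arm_command(rows=[0,4,0,0,0,0,-1,0,8,0,0,0,0,-1,0,9.8,0,0,0,0,-1,0,9.8,-1,0,0,0,-1,0,9.8,-2,0,0,0,-1,0,9.8,-3,0,0,0,-1,0,9.8,-4.2,0,0,0,-1,0,9.8,-5.4,0,0,0,-1,0,9.85,-7,0,0,0,-1,0,9.9,-8.5,0,0,0,-1])

```text
time: 39.88
ee_pos: [0.4795, 0.3438, 0.2725]
tcp_rot: [-89.9, -0.1, 27.3]
wrist_force: [-0.6, 1.3, -0.9]
opening: -0.0001
```

```bash
python3 look.py side s42; python3 look.py wrist w42; python3 -c "
from h import *
gol(0,.035,.2605)"
```

```text
39.9333 [0.4804 0.3417 0.2723] [-90.03  -0.11  27.16] [ 1.3 -0.7  0.5] -0.0006
39.9833 [0.4799 0.3427 0.2722] [-90.02  -0.1   27.11] [ 0.5  0.2 -0.7] 0.0
world [0.492 0.318]
now [0.4799 0.3427 0.2722] [-90.02  -0.1   27.11] shift [-0.    1.17 -2.76] rot [ 0.02 -0.19  0.1 ] rows 1 t 39.98
```

View pics/s42.png

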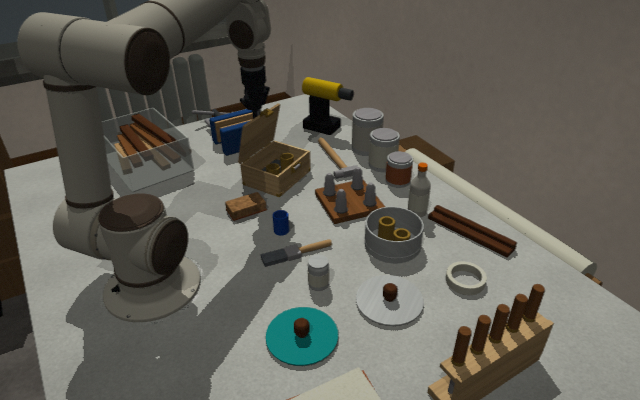

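View pics/w42.png

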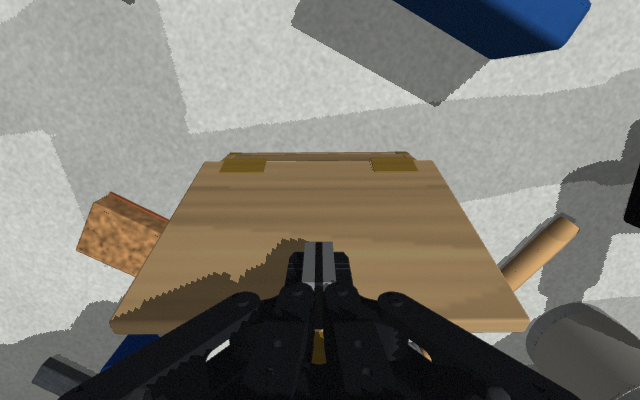

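Emit:
arm_command(rows=[0,0.5,-1.4,0,0,0,-1,0,1.2,-2.8,0,0,0,-1,0,2,-4.2,0,0,0,-1,0,2.9,-5.5,0,0,0,-1,0,4,-6.6,0,0,0,-1,0,5.2,-7.6,0,0,0,-1,0,6.1,-8.1,0,0,0,-1,0,7,-8.6,0,0,0,-1,0,7.8,-8.9,0,0,0,-1,0,7.8,-8.9,0,0,0,-1])

```text
time: 40.82
ee_pos: [0.5188, 0.265, 0.1906]
tcp_rot: [-90.0, 0.2, 27.3]
wrist_force: [-0.0, -0.9, -0.1]
opening: 0.0
```

```bash
python3 look.py side s43; python3 look.py wrist w43; python3 -c "
from h import *
gol(0,-.034,.1615)
l=loc(cloud(np.load('pics/s43.npz'))).reshape(-1,3)
m=(abs(l[:,0])<.09)&(l[:,1]>-.1)&(l[:,1]<.07)&(l[:,2]>.075)&(l[:,2]<.16);b=l[m]
m=abs(b[:,0])>.03; b=b[m]
print(len(b),np.polyfit(b[:,1],b[:,2],1))"
```

```text
40.8667 [0.5188 0.2654 0.1917] [-90.     0.12  27.27] [-0.4  0.1  0.8] -0.0003
40.9167 [0.519  0.2658 0.1925] [-8.999e+01  6.000e-02  2.729e+01] [ 0.6 -0.8 -0.8] -0.0
world [0.524 0.257]
now [0.519  0.2658 0.1925] [-8.999e+01  6.000e-02  2.729e+01] shift [ 0.05  3.1  -1.03] rot [-0.01 -0.01 -0.06] rows 1 t 40.92
640 [-0.11180893  0.10496851]
```

View pics/s43.png

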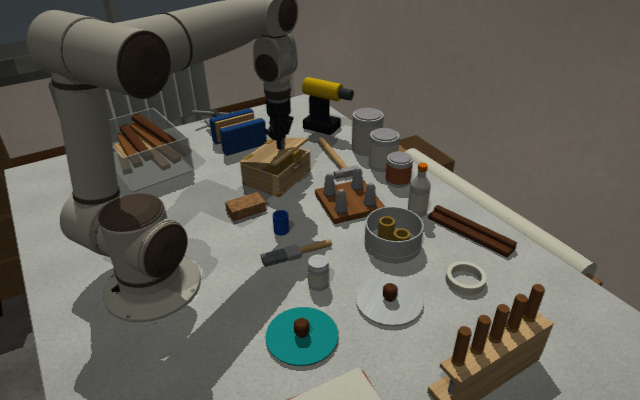

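View pics/w43.png

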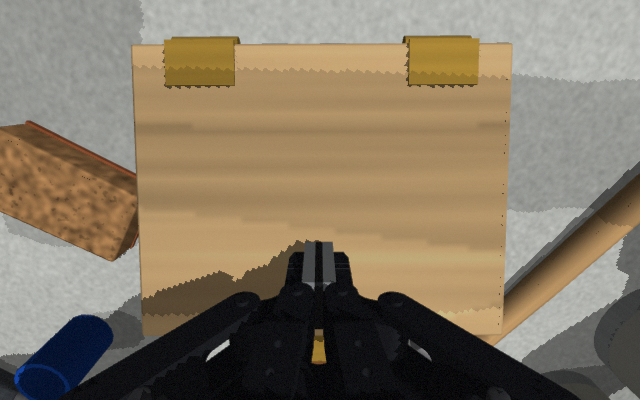

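Emit:
arm_command(rows=[0,0,-1.3,0,0,0,-1,0,0.6,-2.6,0,0,0,-1,0,1.2,-2.6,0,0,0,-1,0,1.8,-2.6,0,0,0,-1,0,2.1,-2.6,0,0,0,-1,0,2.1,-2.6,0,0,0,-1])

```text
time: 41.42
ee_pos: [0.5313, 0.2422, 0.1722]
tcp_rot: [-90.1, -0.0, 27.2]
wrist_force: [0.8, -2.4, 2.7]
opening: 0.0001
```

Emit:
arm_command(rows=[0,0.2,0,0,0,0,-1,0,0.4,0,0,0,0,-1,0,0.4,0,0,0,0,-1])

```text
time: 41.67
ee_pos: [0.5315, 0.242, 0.1696]
tcp_rot: [-90.1, -0.1, 27.2]
wrist_force: [-2.1, -7.0, 13.8]
opening: 0.0
```

Emit:
arm_command(rows=[0,0.3,0,0,0,0,-1,0,0.6,0,0,0,0,-1,0,0.6,0,0,0,0,-1])

```text
time: 41.92
ee_pos: [0.5311, 0.2425, 0.1617]
tcp_rot: [-90.0, 0.0, 27.3]
wrist_force: [0.7, -0.6, 0.1]
opening: 0.0003
```

```bash
python3 look.py side s44; python3 look.py wrist w44; python3 -c "
from h import *
for f in 'sw':
  l=loc(cloud(np.load(f'pics/{f}44.npz'))).reshape(-1,3)
  m=(abs(l[:,0])<.085)&(l[:,1]>-.06)&(l[:,1]<.04)&(l[:,2]>.075)&(l[:,2]<.13)&(abs(l[:,0])>.05);b=l[m]
  print(len(b),np.polyfit(b[:,1],b[:,2],1),np.median(b[:,2]))"
```

```text
41.9667 [0.5309 0.2426 0.1615] [-8.999e+01  3.000e-02  2.728e+01] [ 0.3 -0.4  0.5] -0.0
42.0167 [0.5308 0.2427 0.1615] [-8.998e+01  4.000e-02  2.728e+01] [-0.8  0.5 -0.1] -0.0001
232 [-0.00101764  0.08927384] 0.08933326822164656
32264 [-0.00083192  0.0885504 ] 0.0885570374157301
```

View pics/w44.png

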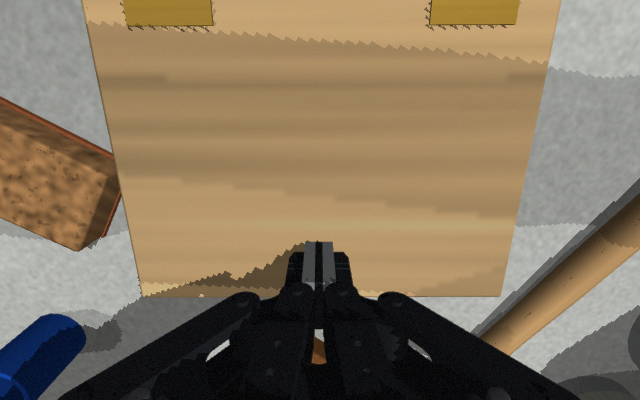

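```bash
python3 -c "
from h import *
go(.478,-.33,.28,0)"
```

```text
now [0.5308 0.2427 0.1615] [-8.998e+01  4.000e-02  2.728e+01] shift [-30.96 -11.85 -48.47] rot [-1.000e-02  2.728e+01 -5.000e-02] rows 15 t 42.02
```

Emit:
arm_command(rows=[0,-4,0,0,0,0,-1,0,-8,0,0,0,0,-1,0,-11.8,0,0,0,0,-1,-2,-11.8,-3.2,0,4,0,0,-4,-11.8,-6.4,0,8,0,0.5,-6,-11.8,-9.6,0,12,0,1,-8,-11.8,-12.8,0,16,0,1,-10,-11.8,-16,0,20,0,1,-12,-11.8,-19.2,0,24,0,1,-14,-11.8,-22.4,0,27.3,0,1,-16,-11.8,-25.6,0,27.3,0,1])

```text
time: 42.93
ee_pos: [0.5057, -0.0597, 0.2797]
tcp_rot: [-90.0, 0.0, -0.2]
wrist_force: [-0.1, 0.4, 0.2]
opening: 0.0853
```

```bash
python3 -c "
from h import *
go(.478,-.33,.28,0)"
```

```text
now [ 0.5057 -0.0597  0.2797] [-8.998e+01  1.000e-02 -2.100e-01] shift [ -2.67  -0.04 -27.04] rot [-0.02 -0.21 -0.01] rows 7 t 42.93
```

Emit:
arm_command(rows=[-0.5,0,-4,0,0,0,1,-1,0,-8,0,0,0,1,-1.5,0,-12,0,0,0,1,-2,0,-16,0,0,0,1,-2.5,0,-20,0,0,0,1,-2.7,0,-24,0,0,0,1,-2.7,0,-27,0,0,0,1,-2.7,0,-27,0,0,0,1,-2.7,0,-27,0,0,0,1])

```text
time: 43.68
ee_pos: [0.4788, -0.3294, 0.2789]
tcp_rot: [-89.9, 0.1, -0.2]
wrist_force: [-0.6, -0.2, -0.4]
opening: 0.0854
```

```bash
python3 look.py wrist w45; python3 look.py top t45; python3 -c "
from h import *
from fit import *
P=cloud(np.load('pics/w45.npz'))
b=blob(P,(.478,-.362),.03,.044,.058);print(len(b),b.mean(0),b.max(0),b.min(0))
b=blob(P,(.478,-.362),.03,.02,.058);print(len(b),circ(b[:,:2]))
b=blob(P,(.62,-.2),.1,.073,.080); print('can',len(b),circ(b[:,:2]))
P=cloud(np.load('pics/t45.npz'))
b=blob(P,(.48,-.362),.12,.03,.06);print(len(b),b.mean(0))
"
```

```text
43.7333 [ 0.4791 -0.3283  0.2793] [-8.993e+01  5.000e-02 -8.000e-02] [-1.1  0.2  0.2] 0.0856
43.7833 [ 0.4793 -0.3276  0.2796] [-8.995e+01  3.000e-02 -1.000e-02] [ 0.7 -0.1  0.8] 0.0854
893 [ 0.4784244  -0.36470369  0.05020701] [ 0.49510851 -0.34904781  0.05353807] [ 0.46059752 -0.38460343  0.04407447]
1072 [ 0.47845998 -0.36356293  0.01269635]
can 2043 [ 0.61938029 -0.20055717  0.07643713]
130 [ 0.48034461 -0.36558623  0.04906781]
```

View pics/w45.png

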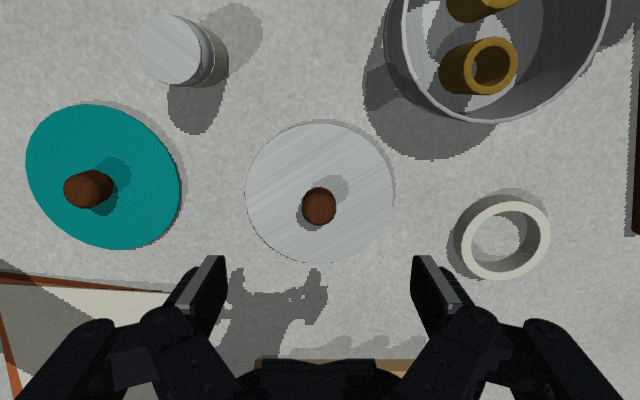

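View pics/t45.png

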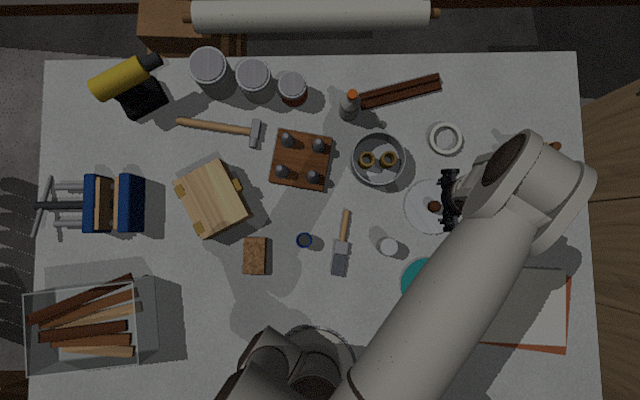

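```bash
python3 -c "
from h import *
go(.4784,-.3644,.091,0)"
```

```text
now [ 0.4793 -0.3276  0.2796] [-8.995e+01  3.000e-02 -1.000e-02] shift [-0.07 18.86 -3.69] rot [-0.05 -0.01 -0.03] rows 5 t 43.78
```

Emit:
arm_command(rows=[-0.1,4,-3.5,0,0,0,1,-0.1,8,-3.5,0,0,0,1,-0.1,12,-3.5,0,0,0,1,-0.1,15,-3.5,0,0,0,1,-0.1,17,-3.5,0,0,0,1,-0.1,18.6,-3.5,0,0,0,1,-0.1,18.6,-3.5,0,0,0,1,-0.1,18.6,-3.5,0,0,0,1], force=60)

```text
time: 44.45
ee_pos: [0.4783, -0.3619, 0.094]
tcp_rot: [-90.0, 0.0, 0.1]
wrist_force: [0.5, -1.3, -0.4]
opening: 0.0855
```

```bash
python3 look.py wrist w46; python3 -c "
from h import *
from fit import *
P=cloud(np.load('pics/w46.npz'))
b=blob(P,(.4784,-.364),.03,.049,.056);print(len(b),b.mean(0),(b.max(0)+b.min(0))/2)
go(.4784,-.3644,.091,0)"
```

```text
44.5 [ 0.4788 -0.3625  0.0952] [-9.003e+01 -5.000e-02  6.000e-02] [ 0.5 -0.8  0.3] 0.0853
3370 [ 0.4783083  -0.36532437  0.05136847] [ 0.47835427 -0.3667865   0.05127209]
now [ 0.4788 -0.3625  0.0952] [-9.003e+01 -5.000e-02  6.000e-02] shift [-0.04  0.42 -0.19] rot [0.03 0.06 0.05] rows 1 t 44.5
```

View pics/w46.png

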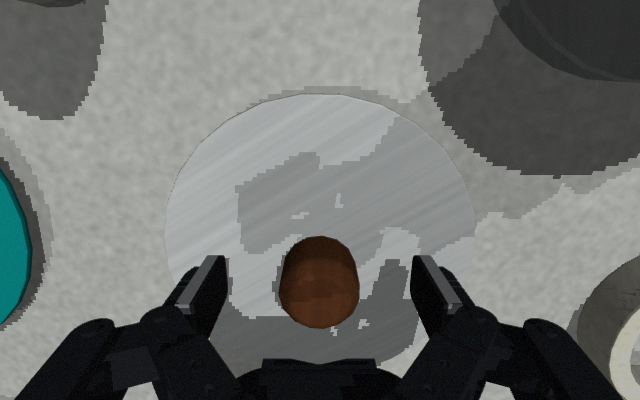

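Emit:
arm_command(rows=[0,0.35,-0.25,0,0,0,1,0,0.35,-0.25,0,0,0,1,0,0.35,-0.25,0,0,0,-1,0,0.35,-0.25,0,0,0,-1,0,0.35,-0.25,0,0,0,-1,0,0.35,-0.25,0,0,0,-1,0,0.35,-0.25,0,0,0,-1,0,0.35,-0.25,0,0,0,-1,0,0.35,-0.25,0,0,0,-1,0,0.35,-0.25,0,0,0,-1])

```text
time: 45.33
ee_pos: [0.4783, -0.3659, 0.091]
tcp_rot: [-90.0, -0.0, -0.0]
wrist_force: [0.6, -1.1, 4.7]
opening: 0.0347
```

Emit:
arm_command(rows=[0,-2,0,0,0,0,-1,0,-5,0,0,0,0,-1,0,-8.5,0,0,0,0,-1,0,-12,0,0,0,0,-1,0,-12,0,0,0,0,-1,0,-12,0,0,0,0,-1])

```text
time: 45.83
ee_pos: [0.4787, -0.3662, 0.2123]
tcp_rot: [-90.1, -0.1, -0.0]
wrist_force: [0.7, 0.1, -2.5]
opening: 0.0349
```

```bash
python3 look.py wrist w47; python3 look.py side s47; python3 -c "
from h import *
go(.62,-.2005,.21,0)"
```

```text
45.8833 [ 0.4782 -0.3658  0.2102] [-9.001e+01 -1.000e-02 -2.000e-02] [ 0.   0.8 -2.4] 0.0343
45.9333 [ 0.4779 -0.3656  0.209 ] [-8.994e+01  9.000e-02 -2.000e-02] [-0.3  0.5 -2.1] 0.0345
now [ 0.4779 -0.3656  0.209 ] [-8.994e+01  9.000e-02 -2.000e-02] shift [14.21 -0.1  16.51] rot [-0.06 -0.02 -0.09] rows 6 t 45.93
```

View pics/w47.png

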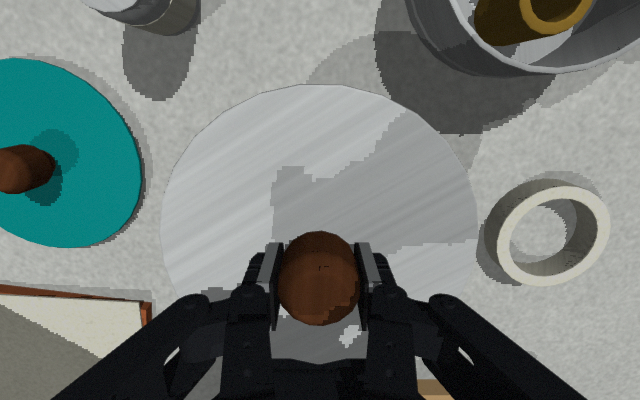

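View pics/s47.png

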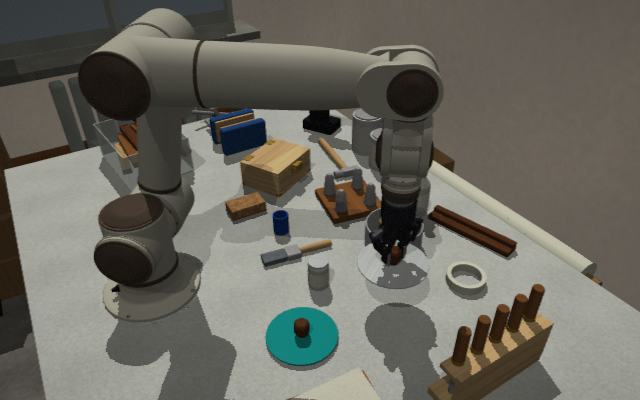

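```bash
cat > cov.py <<'E'
import sys
from fit import *
f=sys.argv[1]; can=np.array([.6200,-.2003])
d=imaging.camera("wrist"); cv2.imwrite(f"pics/{f}.png",d["pixels"]); np.savez(f"pics/{f}.npz",**d)
o=sensors.get_obs();p=o["ee_pos"];P=cloud(d)
b=blob(P,p[:2],.1,p[2]-.09,p[2]-.07)
A=np.c_[b[:,:2]-p[:2],np.ones(len(b))]
for _ in range(4):
    co=np.linalg.lstsq(A,b[:,2],rcond=None)[0]; k=abs(A@co-b[:,2])<.003; b=b[k];A=A[k]
h=cv2.convexHull((b[:,:2]*1e4).astype(np.float32))[:,0]/1e4
# keep hull points on the true arc
def rs(x): return np.hypot(*(h-x).T)-.083
s=least_squares(rs,p[:2],loss='cauchy',f_scale=.0005)
print("tcp",p.round(4),"plane slope deg",np.degrees(co[:2]).round(2),"flange z rel",round(co[2]-p[2],4),"centre",s.x.round(4),"inl",(abs(s.fun)<.0015).sum(),len(h),"shift",((can-s.x)*100).round(2),"F",o["wrist_force"].round(1),"t",o["time"])
E
python3 cov.py w48
```

```text
tcp [ 0.4777 -0.3654  0.2085] plane slope deg [-0.11  0.17] flange z rel -0.0787 centre [ 0.4776 -0.3673] inl 55 60 shift [14.24 16.7 ] F [ 0.5  0.3 -1.4] t 45.9833
```

Emit:
arm_command(rows=[2.4,0,2.8,0,0,0,-1,4.8,0,5.6,0,0,0,-1,7.2,0,8.4,0,0,0,-1,9.6,0,11.2,0,0,0,-1,12,0,14,0,0,0,-1,13.6,0.5,16,0,0,0,-1,14.3,1,16.6,0,0,0,-1,14.3,1,16.6,0,0,0,-1,14.3,1,16.6,0,0,0,-1,14.3,1,16.6,0,0,0,-1])

```text
time: 46.82
ee_pos: [0.6203, -0.2008, 0.1998]
tcp_rot: [-90.0, 0.1, -0.1]
wrist_force: [-0.5, -0.5, -1.5]
opening: 0.0348
```

```bash
python3 cov.py w49;python3 cov.py w50; python3 look.py side s50
```

```text
tcp [ 0.6204 -0.201   0.2003] plane slope deg [-0.11  0.09] flange z rel -0.0797 centre [ 0.6201 -0.2026] inl 56 64 shift [-0.01  0.23] F [-0.1 -0.3 -1.1] t 46.8667
tcp [ 0.6205 -0.2011  0.2006] plane slope deg [-0.07  0.09] flange z rel -0.0795 centre [ 0.6202 -0.2029] inl 56 59 shift [-0.02  0.26] F [-0.3 -0.5 -2.1] t 46.9167
46.9667 [ 0.6206 -0.201   0.2008] [-9.001e+01 -1.000e-02 -1.200e-01] [ 0.   0.3 -1.1] 0.0345
```

View pics/w50.png

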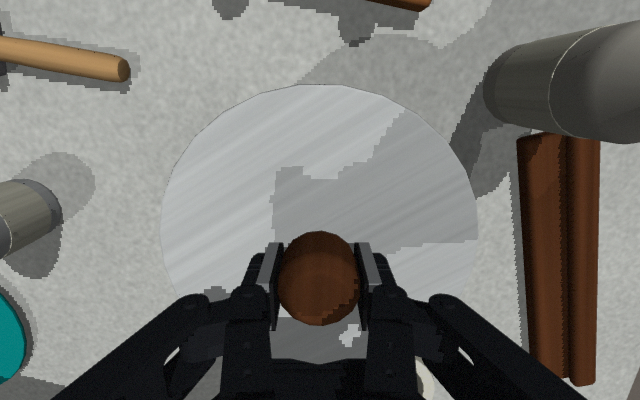

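View pics/s50.png

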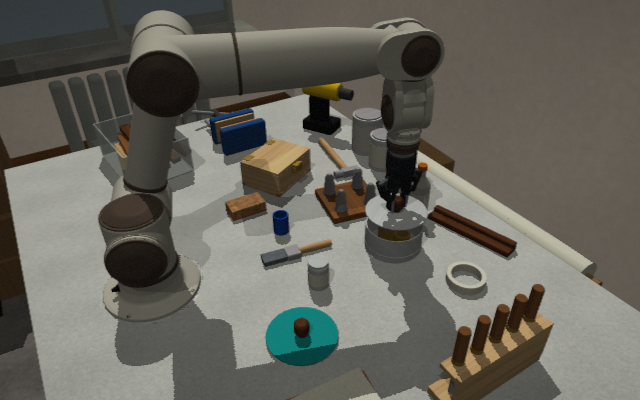

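Emit:
arm_command(rows=[0,0,0.12,0,0,0,-1,0,1,0.12,0,0,0,-1,0,2,0.12,0,0,0,-1,0,2.8,0.12,0,0,0,-1,0,3.3,0.12,0,0,0,-1,0,3.7,0.12,0,0,0,-1,0,3.7,0.12,0,0,0,-1,0,3.7,0.12,0,0,0,-1])

```text
time: 47.63
ee_pos: [0.6212, -0.1986, 0.1633]
tcp_rot: [-90.0, 0.0, -0.0]
wrist_force: [0.9, -0.1, -1.7]
opening: 0.0345
```

```bash
python3 cov.py w51
```

```text
tcp [ 0.6213 -0.1986  0.1637] plane slope deg [-0.05  0.09] flange z rel -0.0796 centre [ 0.6209 -0.2004] inl 47 53 shift [-0.09  0.01] F [-0.8  0.1 -1.6] t 47.6833
```

Emit:
arm_command(rows=[0,0.2,0,0,0,0,-1,0,0.4,0,0,0,0,-1,0,0.4,0,0,0,0,-1,0,0.4,0,0,0,0,-1])

```text
time: 48.02
ee_pos: [0.6212, -0.1987, 0.1594]
tcp_rot: [-90.0, 0.0, -0.0]
wrist_force: [-0.2, -0.2, -1.4]
opening: 0.0347
```

```bash
python3 cov.py w52
```

```text
tcp [ 0.6212 -0.1986  0.1595] plane slope deg [-0.04  0.09] flange z rel -0.0793 centre [ 0.6211 -0.2005] inl 56 60 shift [-0.11  0.02] F [ 0.2 -1.2 -1.9] t 48.0667
```

Release, back off straight up, and look.

Emit:
arm_command(rows=[0,0.05,0,0,0,0,0.2,0,0.05,0,0,0,0,0.6,0,0.05,0,0,0,0,0.8,0,0.05,0,0,0,0,0.8,0,0.05,0,0,0,0,0.8,0,-2,0,0,0,0,0.8,0,-5,0,0,0,0,0.8,0,-9,0,0,0,0,0.8,0,-13,0,0,0,0,0.8,0,-13,-4,0,0,0,0.8,0,-13,-5,0,0,0,0.8,0,-13,-5,0,0,0,0.8])

```text
time: 49.07
ee_pos: [0.6212, -0.251, 0.2898]
tcp_rot: [-90.1, -0.1, -0.2]
wrist_force: [0.5, -0.0, -0.6]
opening: 0.0768
```

```bash
python3 look.py wrist w53; python3 look.py side s53; python3 look.py top t53; python3 - <<'E'
from fit import *
for f in ["w53","s53","t53"]:
    P=cloud(np.load(f"pics/{f}.npz")); c=np.array([.62,-.2])
    b=blob(P,c,.08,.065,.09); r=np.hypot(*(b[:,:2]-c).T); b=b[(r>.028)]
    if len(b)>50:
        A=np.c_[b[:,:2]-c,np.ones(len(b))]
        for _ in range(4):
            co=np.linalg.lstsq(A,b[:,2],rcond=None)[0];k=abs(A@co-b[:,2])<.004;b=b[k];A=A[k]
        print(f,len(b),"slope deg",np.degrees(co[:2]).round(2),"z",co[2].round(4))
    l=loc(P).reshape(-1,3); m=(abs(l[:,0])<.085)&(abs(l[:,1])<.06)&(l[:,2]>.07)&(l[:,2]<.12); b=l[m]
    if len(b)>50: print("lid",len(b),np.polyfit(b[:,1],b[:,2],1).round(4))
E
```

```text
49.1167 [ 0.6211 -0.2496  0.2892] [-8.999e+01  2.000e-02 -1.300e-01] [-0.9  0.5  0.2] 0.0768
49.1667 [ 0.6211 -0.2487  0.2889] [-8.996e+01  5.000e-02 -7.000e-02] [-1.7  0.2  0.2] 0.0771
49.2167 [ 0.6211 -0.2482  0.2889] [-8.996e+01  5.000e-02 -3.000e-02] [ 0.2 -0.1 -0.3] 0.077
w53 24818 slope deg [0.   0.08] z 0.0799
s53 1285 slope deg [0.26 0.29] z 0.0802
lid 952 [-0.0021  0.0893]
t53 1787 slope deg [-0.04 -0.07] z 0.0807
lid 2484 [-0.0004  0.0889]
```

View pics/w53.png

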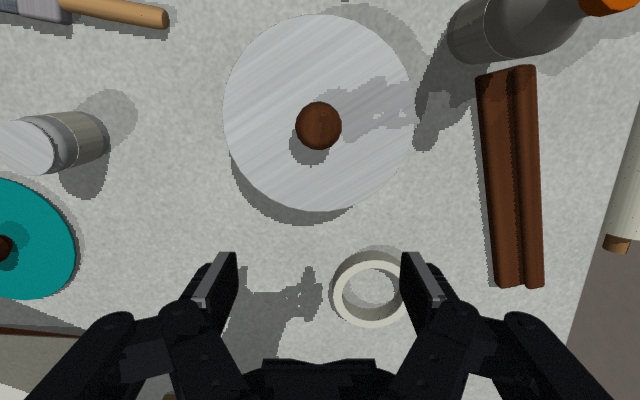

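View pics/s53.png

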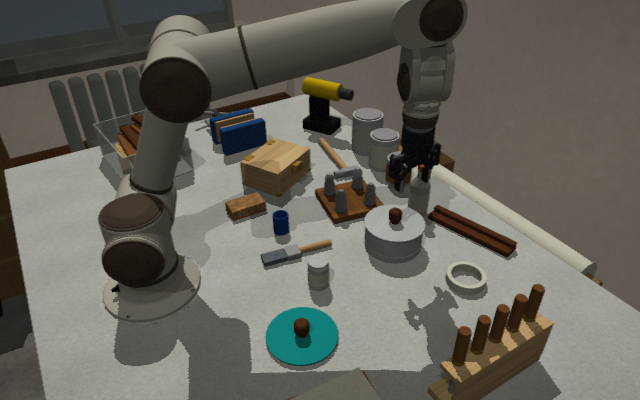

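```bash
python3 -c "
from h import *
print(bot.job_done())"
```

```text
the job is handed in; nothing more can be done
None
```

The job is done and handed in at about 49 s of robot time. `job_done()` reported no verdict.

- **Bore test:** All four ferrules went onto gauge pins of their own and stayed there until the last one was on. Two slid right down to the block, with their tops at about 82 mm. Two stopped on the shoulder, with their tops at about 118 mm. The bore widths seen in the wrist camera agreed: about 37 mm for the first two and about 31 mm for the others.
- **Sorting:** The two full-bore ferrules stand upright in the plywood case and the two tight ones stand upright in the metal canister. I saw this in pictures taken before closing each container.
- **Case lid:** Pushing it down reached about 14 N, then the force fell to zero as it snapped past the catch. The last reading had it flat, with its outer face at about 89 mm (88.5 mm is fully shut).
- **Canister cover:** It is seated and level. The top of its flange is at 80 mm, as it should be, with about 0.1° of tilt in the wrist and top cameras.

No check failed. The cameras disagreed by up to about 4 mm in position, so I used the wrist camera for fine alignment. On the cover tilt, the side camera gave about 0.4°, which I put down to its coarser depth. I saw no ferrule or cover knocked aside, and nothing else on the bench appeared to move.

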